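# Stand the tapas plate up in the wire drainer

## Robot

A 6-joint arm with a two-finger parallel gripper is mounted at the origin on the work surface. World frame = base frame: x ahead of the robot, y to its left, z up, the work surface at z = 0. Lengths are in mm, angles in rad, forces in N, time in s.
With the tool pointing down it reaches from about 275 to 750 mm from the base axis. Payload 10.2 kg.
Tool frame: the origin (TCP) lies midway between the tips of the shut fingers; the grasp point (between the pads) lies 19 mm behind it; x points along the fingers, y is the direction in which the jaws open and shut, and the axes are right-handed (so a half turn about x gives the same grasp; the last joint's range is limited). The gripper opens to 85 mm and grips with 20 to 120 N. Pads are 22 mm wide; open, the fingers measure 114 mm over their backs; the gripper's body (76 mm by 85 mm) begins 54 mm behind the grasp point. The pads swing forward as they close: fully open they stand 13 mm farther back than shut.
Start: joints at [1.075, 0.313, 1.498, -0, 1.331, -0.223], TCP at [141.463, 505.588, 231.294] pointing down, gripper open.
Joint ranges: [-2.94, 2.94], [-0.97, 2.17], [0.19, 2.56], [-1.23, 4.37], [0.02, 3.11], [-2.88, 2.88]. Speed limits (rad/s): [2.39, 2.39, 3.01, 3.14, 3.14, 3.14].

## Interface

Orientations are given as a unit quaternion [w, x, y, z].
In Python, from rig import ctrl gives the robot as it stands.
- The arm moves only by the tool arm_command, never from a script. Its argument "plan" is a list of rows, each a list of 5 numbers: the shift along the tool's x, y, z in m, then the turn about the tool's x in rad, then the opening, from 0 (shut) to 1 (fully open). A call has 1 to 12 rows; each row shifts and turns the commanded pose from where the row before left it, along the tool's axes as they then stand; what a row does not reach is not made up. A row lasts 1/8 s, in which the tool goes at most 62.5 mm and 10.7 degrees, less where a joint would pass 70% of its speed; a pose out of reach is approached as far as the arm can. A call with a gripper value outside its range is refused whole. The fingers move at their own pace and stop on an object; "squeeze" is the grip in N (left out, the last holds). Time passes only in rows, so rows that do not move let the fingers close. It gives the time, the measured TCP pose, the force and the opening at its end, in the units of the state.
- ctrl.sense(): the state, without advancing time (a new reading comes with each control period).
- ctrl.capture(name): name is "scene" or "top"; returns a dict with "color" (384x512x3 uint8, red, green, blue), "fx", "fy", "cx", "cy" (pixels), "k1" (the pictures are not rectified: a ray, as slopes to the right and down, at radius r is drawn at 1 + k1 r^2 times it, then the intrinsics apply), "xyz" and "orientation" of the camera in the world. Camera axes: x right, y up, looking along -z (the intrinsics and any distortion apply to the point x, -y, -z); pixel columns grow to the right and rows downward; lengths in mm; the calibration is good to about 2 mm. A picture is of the moment at which its call begins. There is no depth.
- ctrl.finish_job(): hands the job in, once; it reports no verdict.
Trained networks look in the newest picture that a camera, given by its name, has taken for a name from the list of things; names that differ only in an ending like _2 or _b are one class to them, and where a whole thing is asked for, a point or a joint stands for the part that bears it (a point fixed in the world has none). Each returns a list of dicts, best first, with "score" (0 to 1); they miss things now and then, are a little off and sometimes report something else, mostly with a low value. They report only what shows in the picture. A call takes as long as a camera call. They do not tell look-alikes from the thing itself.
- ctrl.spot_in(camera, query): "uv" ([column, row] in pixels, amid what is visible of it).
- ctrl.regions_of(camera, query): "mask" (384x512 bool, what is visible of it) and "uv" ([column, row] in pixels, amid what is visible of it).
- ctrl.place_of(camera, query): "uv" ([column, row] in pixels: a listed point, or the origin of a listed thing).
The state is a dict: "time_s": time; "joints": joint angles; "dq": joint speeds; "tau": joint torques, N m; "eef_pos": TCP position; "ee_rot": TCP orientation; "force": force on the tool from outside, world axes, zero at the start; "wrist_torque": the same for the moment, N m; "grip_width": opening from 0.0 (shut) to 1.0 (fully open).
Only numpy, scipy, OpenCV 4.12 (cv2) and the standard library are available. Lean on these libraries where they do the work, as an engineer would, in place of code of your own. Each camera call takes 0.05 s, during which the arm holds its last target.

## Task

A round wooden tapas plate lies flat on the deck of the wire drainer. Slide it in front of the empty bay and gently tip it up on edge so that it stands by itself in that bay's rubber seat, resting back against the tall tines, beside the plate that already stands there. Leave the other plate and the glassware as they are.

Things in the scene. Friction and masses are not known exactly. Their poses are not given: they have to be found in the camera images.
- plate: round wooden plate to stand up: plain flat disc, 130 mm in diameter, 14 mm thick, about 0.16 kg. Origin at the disc's centre (half-way through its thickness), z along its axis. It starts flat on the deck, some 40 mm short of the tines, anywhere sideways between the two bays. It is too wide to grasp across and lies too flat to pinch
- drainer: fixed drainer of five bent 8 mm steel wires at y = -106, -44, 0, 44 and 106 mm. Origin on the counter under the foot of the tall tines; x points from the deck (near the robot) to the tines, y along the row of tines, z up. Two bays, centred at y = -75 and 75 mm, each with an open gap of 54 mm between its two wires, through which one can reach up from below, and a rubber seat in its trough
- deck_end (a point): tines' side end of the drainer's deck, at drainer (-30, 0, 82) mm, on top of the wires. Deck wires run along x from -145 to -30 mm, tops at z = 82, then drop into the trough (28 mm deep, 22 mm clear from wire to tine). Front legs go down at x = -145 to -150, with a cross wire at x = -150, top at z = 10; otherwise the space below the deck is open
- tine_top (a point): top of the middle tall tine, at drainer (12, 0, 148) mm. The tines (8 mm thick) rise from x = 0 at z = 50 and lean back to x = 12 at z = 148 mm. A plate slid along the deck to +x stops with its rim against two tines, its centre then about 56 mm before the tines' foot
- free_seat: black rubber seat in the trough of the empty bay (either bay), fixed: 32 mm along x, 54 mm along y, two ridges along x, 42 mm apart inside, 12 mm high. Origin at the centre of its underside, 49 mm above the counter, 10 mm before the tines' foot; axes as the drainer's. The disc's rim sits between the ridges; a plate standing well has its centre about 74 mm above this origin
- standing_plate: an identical plate that already stands in the other bay, leaning back on its tines; origin at its centre. Leave alone
- tumbler_left: upside-down glass tumbler, 76 mm wide, 110 mm high, left of the drainer; origin at the centre of its underside. Leave alone
- tumbler_right: the same kind of tumbler, right of the drainer. Leave alone
- sugar_jar: glass jar with a steel cap, 80 mm wide, 130 mm high, far left; origin at the centre of its underside. Leave alone
Mind the look-alikes: they are no part of the job. What is shaped like the plate but blue, pink or purple is not meant.

How it is judged (in metres and radians):
At the end, for the whole second after the job is handed in: The plate rests on edge in the empty bay's rubber seat: axis within 20 degrees of the drainer's x, centre within 12 mm of the seat's middle sideways, within 25 mm of its origin along x and 64 to 84 mm above its underside; the other standing plate is within 20 mm of its start (angle between the z axis of plate and the x axis of free_seat, either way round below 0.35 rad and y of plate in the frame of free_seat between -0.012 and 0.012 m and x of plate in the frame of free_seat between -0.025 and 0.025 m and z of plate in the frame of free_seat between 0.064 and 0.084 m and linear speed of plate below 0.02 m/s and distance of standing_plate from where it was at the start of the episode below 0.02 m); the robot touches nothing.
It fails at once if the other standing plate was displaced by more than 30 mm (distance of standing_plate from where it was at the start of the episode above 0.03 m).
It fails at once if a glass or the jar was displaced by more than 30 mm (distance of any of tumbler_left, tumbler_right, sugar_jar from where it was at the start of the episode above 0.03 m).
It fails at once if the plate fell off the drainer's deck (height (world z) of plate below 0.07 m).
It fails at once if the plate was slammed into the drainer with more than 80 N (contact force between plate and drainer above 80 N).
It also fails if it takes over 70 s, if anything falls off the work surface, if the arm or the gripper's body presses on something with over 40 N, if the wrist force passes 120 N, or if a joint passes its speed limit or range.

## Working session

There is one attempt and no reset: what is moved stays moved. The work goes in short steps, Python scripts to look and compute and a tool call to move; the robot and the scene stay as the last step left them, time stands still between calls to the robot, and variables do not carry over. Pictures are saved under pics/ and viewed, and the job is handed in when it is done.

Besides the shell and the picture viewer there is one more tool, called after "Call:" in YAML: its name, and indented under it one key for each argument. arm_command: Moves the arm, as the interface text tells. Its arguments: {"type":"object","properties":{"plan":{"type":"array"},"squeeze":{"type":"number"}},"required":["plan"]}

```bash
ls; mkdir -p pics
python3 - <<'E'
from rig import ctrl
import cv2
s=ctrl.sense();print(s)
for n in("scene","top"):
    c=ctrl.capture(n);cv2.imwrite(f"pics/{n}0.png",cv2.resize(c["color"][:,:,::-1],(768,576)))
    print(n,{k:v for k,v in c.items() if k!="color"})
    for q in("plate","standing_plate","free_seat","deck_end","tine_top","drainer","tumbler_left","tumbler_right"):
        print(q,[(r["score"],r["uv"]) for r in ctrl.place_of(n,q)])
E
```

```text
pics
{'time_s': 0.0, 'joints': array([ 1.07462004e+00,  3.13484370e-01,  1.49844376e+00,  1.97689628e-05,
        1.33102422e+00, -2.23437118e-01]), 'dq': array([ 5.34108297e-04, -6.67069661e-04,  1.80763218e-05, -1.41181401e-03,
       -7.00720127e-05,  1.21570471e-03]), 'tau': array([-1.94452514e-03, -4.12267971e+01, -2.59738022e+01, -3.84209688e-04,
        4.14012233e-03, -5.87963001e-06]), 'eef_pos': array([141.31645831, 505.34947911, 230.71498401]), 'ee_rot': array([ 0.70036605,  0.09568333,  0.70071728, -0.09657844]), 'force': array([0.23368548, 0.98328764, 0.99794112]), 'wrist_torque': array([ 0.02448683,  0.03096472, -0.0230321 ]), 'grip_width': 1.000869514507764}
scene {'fx': 353.2316443000533, 'fy': 353.2316443000533, 'cx': 257.1782121871172, 'cy': 190.2429979694153, 'k1': -0.11016212491484155, 'xyz': array([ 980.81982045, -578.71675227,  678.18380697]), 'orientation': array([0.84721597, 0.42551628, 0.13815457, 0.28648613])}
plate [(0.98, [270.4, 201.0]), (0.83, [247.4, 187.0]), (0.78, [210.7, 289.9]), (0.74, [211.5, 209.5])]
standing_plate [(0.74, [282.2, 223.3])]
free_se
[... 182 characters left out ...]
173.3])]
tumbler_right [(0.85, [159.5, 327.4])]
top {'fx': 360.2767445163536, 'fy': 360.2767445163536, 'cx': 257.30416243547324, 'cy': 188.05720207955497, 'k1': 0.029703747463329253, 'xyz': array([ 420.76034188,   46.15432046, 1065.13071996]), 'orientation': array([-0.70489444, -0.04133718,  0.04395381,  0.7067412 ])}
plate [(0.93, [346.6, 172.6]), (0.84, [260.3, 181.0]), (0.75, [220.9, 238.0]), (0.74, [288.1, 146.7]), (0.56, [275.1, 241.0])]
standing_plate [(0.59, [286.8, 148.1])]
free_seat [(0.77, [234.8, 149.1])]
deck_end []
tine_top [(0.6, [264.5, 136.0])]
drainer [(0.72, [263.8, 150.8])]
tumbler_left [(0.76, [148.8, 191.6]), (0.66, [259.9, 181.3])]
tumbler_right [(0.95, [396.9, 182.1])]
```

View pics/scene0.png

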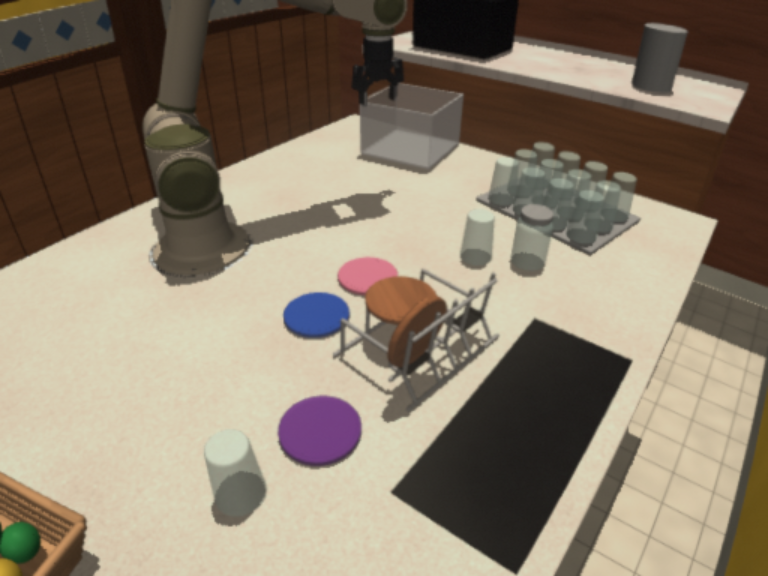

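View pics/top0.png

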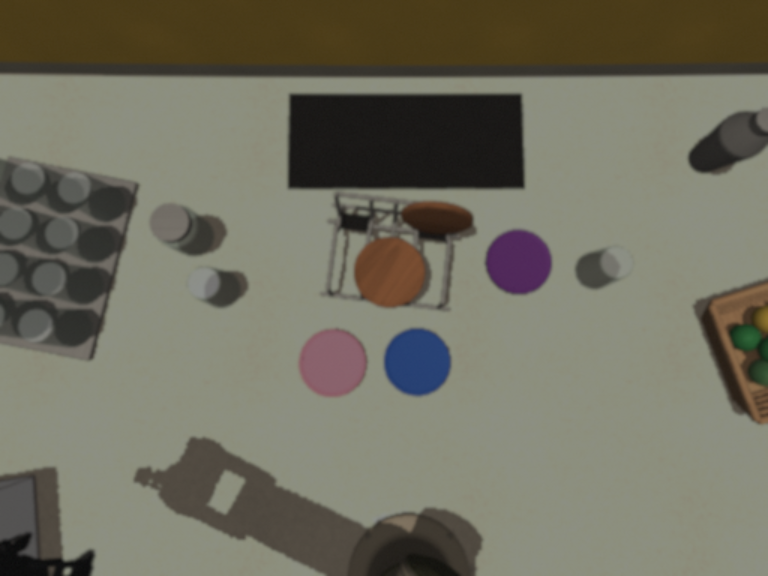

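The scene view shows the wooden plate flat on the deck at about (400,298) of the 768-wide image. The other plate stands in the right (-y) bay at about (417,332), so the left (+y) bay, with its seat at (467,318), is the empty one. Next I'll fit the drainer pose.

```bash
cat > h.py <<'E'
import numpy as np,cv2
from scipy.spatial.transform import Rotation as R
def cam(c):
    q=np.array(c["orientation"]);Rm=R.from_quat([q[1],q[2],q[3],q[0]]).as_matrix()
    return Rm,np.array(c["xyz"])
def proj(c,P):
    Rm,t=cam(c);p=(np.atleast_2d(P)-t)@Rm
    u=p[:,0]/-p[:,2];v=-p[:,1]/-p[:,2];s=1+c["k1"]*(u*u+v*v)
    return np.c_[c["fx"]*u*s+c["cx"],c["fy"]*v*s+c["cy"]]
def onz(c,uv,z):
    Rm,t=cam(c)
    K=np.array([[c["fx"],0,c["cx"]],[0,c["fy"],c["cy"]],[0,0,1]])
    u,v=cv2.undistortPoints(np.array([[uv]],float),K,np.array([c["k1"],0,0,0]))[0,0]
    d=Rm@np.array([u,-v,-1.]);return t+d*(z-t[2])/d[2]
def dr2w(P,pose):
    x,y,a=pose;P=np.atleast_2d(np.array(P,float))
    return np.c_[x+np.cos(a)*P[:,0]-np.sin(a)*P[:,1],y+np.sin(a)*P[:,0]+np.cos(a)*P[:,1],P[:,2]]
def w2dr(P,pose):
    x,y,a=pose;P=np.atleast_2d(np.array(P,float));d=P-[x,y,0]
    return np.c_[np.cos(a)*d[:,0]+np.sin(a)*d[:,1],-np.sin(a)*d[:,0]+np.cos(a)*d[:,1],P[:,2]]
def wires():
    L=[]
    for y in(-106,-44,0,44,106):
        L.append([[-150,y,6],[-145,y,78],[-30,y,78],[-26,y,54],[0,y,50],[12,y,148]])
    L.append([[-150,-106,6],[-150,106,6]])
    return L
def overlay(c,pose,fn,plate=None,S=3,crop=None):
    im=cv2.resize(np.ascontiguousarray(c["color"][:,:,::-1]),None,fx=S,fy=S,interpolation=cv2.INTER_CUBIC)
    for l in wires():
        p=(proj(c,dr2w(l,pose))*S+S/2-.5).astype(np.int32);cv2.polylines(im,[p],False,(0,255,0),1)
    if plate is not None:
        for pl in plate:
            cen,ax=np.array(pl[0],float),np.array(pl[1],float);ax/=np.linalg.norm(ax)
            e1=np.cross(ax,[0,1,0.01]);e1/=np.linalg.norm(e1);e2=np.cross(ax,e1);t=np.linspace(0,2*np.pi,60)[:,None]
            for o in(-7,7):
                p=(proj(c,cen+o*ax+65*(np.cos(t)*e1+np.sin(t)*e2))*S+S/2-.5).astype(np.int32);cv2.polylines(im,[p],True,(255,255,0),1)
    if crop:
        x0,y0,x1,y1=[int(v*S) for v in crop];im=im[y0:y1,x0:x1]
    cv2.imwrite(fn,im)
E
python3 - <<'E'
from rig import ctrl
from h import *
from scipy.optimize import least_squares
C={n:ctrl.capture(n) for n in("scene","top")}
s=onz(C["top"],(234.8,149.1),49);print("seat",s,onz(C["scene"],(307.1,211.1),49))
print("tinetop",onz(C["top"],(264.5,136),148),onz(C["scene"],(300.8,198.5),148))
print("drainer",onz(C["top"],(263.8,150.8),0),onz(C["scene"],(293.7,242.3),0))
print("deckend",onz(C["scene"],(287.2,212.6),82))
print("plate",onz(C["top"],(260.3,181),89),onz(C["scene"],(270.4,201),89))
print("stand",onz(C["top"],(287,147.5),123),onz(C["scene"],(282.2,223.3),123))
print("tum",onz(C["top"],(148.8,191.6),0),onz(C["top"],(396.9,182.1),0))
obs=[("top",[-10,75,49],(234.8,149.1)),("scene",[-10,75,49],(307.1,211.1)),("top",[12,0,148],(264.5,136)),("scene",[12,0,148],(300.8,198.5)),("top",[0,0,0],(263.8,150.8)),("scene",[0,0,0],(293.7,242.3)),("scene",[-30,0,82],(287.2,212.6))]
f=lambda p:np.concatenate([(proj(C[n],dr2w(P,p[:3]))[0]-uv) for n,P,uv in obs])
r=least_squares(f,[550,30,0],x_scale=[10,10,.05],loss="soft_l1");print(r.x,np.round(f(r.x),1))
for n,cr in(("top",(195,110,330,220)),("scene",(210,160,350,290))):
    overlay(C[n],r.x,f"pics/{n}1.png",S=5,crop=cr)
E
```

```text
seat [657.04557267 106.63434886  49.        ] [646.49459339 102.65527997  49.        ]
tinetop [668.73175732  23.43838137 148.        ] [662.47922618  27.15976538 148.        ]
drainer [663.04853364  22.11600507   0.        ] [658.5609171   21.26341474   0.        ]
deckend [625.89680623  29.91608028  82.        ]
plate [558.57245441  34.11631537  89.        ] [568.16837132  35.29985515  89.        ]
stand [643.90635901 -37.09444706 123.        ] [662.18261268 -51.35575566 123.        ]
tum [540.13364536 363.59929946   0.        ] [ 566.79260118 -373.32839601    0.        ]
[ 6.56266103e+02  2.49913539e+01 -8.58535206e-02] [ 2.1  1.5  1.6  1.3 -0.2  0.2  1.3  1.5 -0.9  2.2  0.  -1.2 -0.3  0.5]
```

View pics/top1.png

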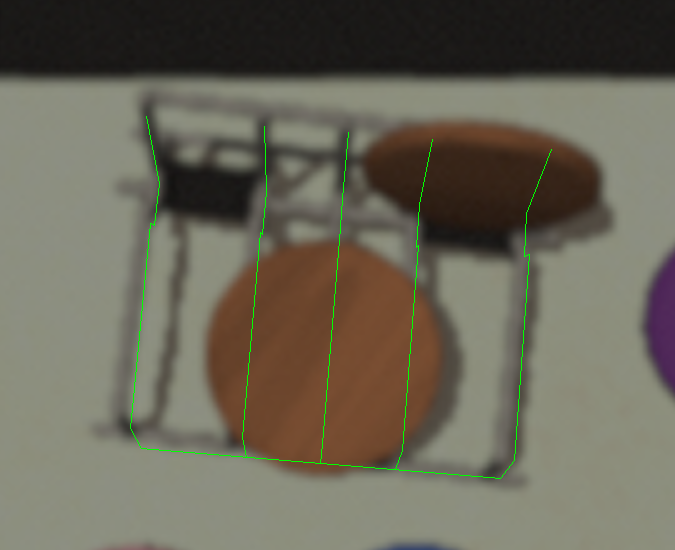

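View pics/scene1.png

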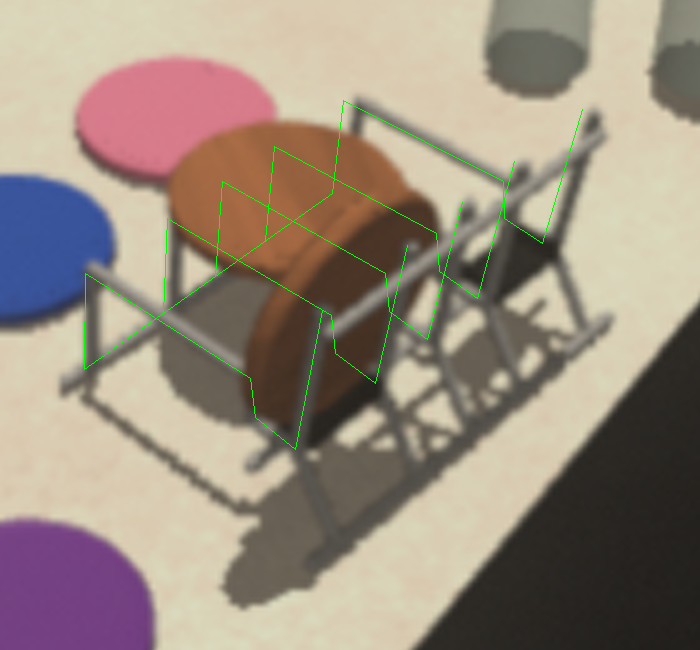

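```bash
cat > fit.py <<'E'
from rig import ctrl
from h import *
from scipy.optimize import least_squares
C={n:ctrl.capture(n) for n in("scene","top")}
T=[([12,106,148],(148,97)),([12,44,148],(264,110)),([12,0,148],(345,122)),([-140,106,80],(124,420)),([-35,106,80],(148,235)),([-35,-106,80],(518,255)),([-140,-106,80],(497,460)),([-145,106,82],(122,428))]
Sx=[([12,106,148],(593,113)),([12,44,148],(521,166)),([12,0,148],(467,206)),([12,-44,148],(410,245)),([-147,106,82],(360,98)),([-30,106,82],(505,180)),([-147,-106,82],(92,263)),([-50,-106,80],(237,360))]
obs=[("top",P,(195+(u-2)/5,110+(v-2)/5)) for P,(u,v) in T]+[("scene",P,(210+(u-2)/5,160+(v-2)/5)) for P,(u,v) in Sx]
f=lambda p:np.concatenate([(proj(C[n],dr2w(P,p[:3])+ (np.array([p[3],p[4],0]) if n=="scene" else -np.array([p[3],p[4],0])))[0]-uv) for n,P,uv in obs]+[np.array(p[3:5])/2*.5])
r=least_squares(f,[650,25,-.08,0,0],x_scale=[10,10,.05,1,1]);p=r.x
print(p);print(np.round(f(p),1).tolist())
np.save("pose.npy",p)
pc=[]
for n,sg in(("top",-1),("scene",1)):
    o=np.array([p[3],p[4],0])*sg
    for q in ctrl.regions_of(n,"plate"):
        m=q["mask"];uv=q["uv"];w=onz(C[n],uv,89)-o;print(n,q["score"],uv,m.sum(),np.round(w2dr(w,p[:3])[0]))
E
python3 fit.py
```

```text
[ 6.59425961e+02  2.64400337e+01 -1.03916451e-01  9.92620578e-01
 -7.99201771e-01]
[-1.1, 2.3, -0.7, 2.1, -0.1, 1.4, -0.2, -1.8, -0.7, -2.1, 1.1, 1.5, 2.0, -2.0, -0.1, -1.7, 0.0, 0.0, 0.5, -0.1, 0.7, -0.2, 0.8, 0.5, -1.4, -0.5, 1.9, -0.1, -0.4, 0.3, -2.2, -0.7, 0.2, -0.2]
top 0.83 [345.0, 174.2] 1521 [ -58. -232.   89.]
top 0.69 [260.0, 184.0] 1766 [-108.   -4.   89.]
top 0.59 [278.6, 241.3] 1649 [-257.  -69.   89.]
scene 0.89 [208.6, 211.3] 1041 [-180. -142.   89.]
scene 0.76 [241.5, 183.1] 706 [-207.    4.   89.]
scene 0.72 [212.6, 290.7] 2009 [  16. -300.   89.]
scene 0.58 [266.6, 198.9] 960 [-106.   -0.   89.]
```

```bash
sed -i 's/T=\[([12,106,148\],(148,97)),(\[12,44,148\],(264,110)),(\[12,0,148\],(345,122)),/T=[/; s/T=\[(\[12,106,148\],(148,97)),(\[12,44,148\],(264,110)),(\[12,0,148\],(345,122)),/T=[/' fit.py; grep -c "148,97" fit.py
cat >> fit.py <<'E'
for n,cr,sg in(("top",(195,110,330,220),-1),("scene",(210,160,350,290),1)):
    pp=p[:3]+np.array([p[3],p[4],0])*sg
    overlay(C[n],pp,f"pics/{n}2.png",S=5,crop=cr,plate=[(dr2w([-107,-2,89],pp)[0],(0,0,1))])
E
python3 fit.py
```

```text
0
[ 6.57905525e+02  2.75222172e+01 -9.60659723e-02  2.54195760e+00
 -1.49678526e+00]
[-0.5, -0.4, -1.3, -0.7, 0.6, 2.3, 1.8, -1.2, -0.4, -0.2, -0.2, -0.2, 0.5, -0.3, 0.8, -0.3, 1.0, 0.4, -1.7, -0.5, 1.7, -0.3, -0.4, 0.6, -2.0, -0.5, 0.6, -0.4]
top 0.97 [223.2, 241.7] 1562 [-270.   80.   89.]
top 0.85 [346.5, 171.6] 1487 [ -49. -237.   89.]
top 0.73 [277.6, 239.7] 1564 [-251.  -65.   89.]
top 0.6 [261.4, 182.8] 1790 [-102.   -8.   89.]
scene 0.87 [214.9, 291.9] 2089 [  19. -300.   89.]
scene 0.74 [212.4, 211.9] 1034 [-172. -136.   89.]
scene 0.67 [242.9, 182.6] 629 [-205.   10.   89.]
scene 0.6 [264.6, 198.4] 949 [-112.   -2.   89.]
```

View pics/top2.png

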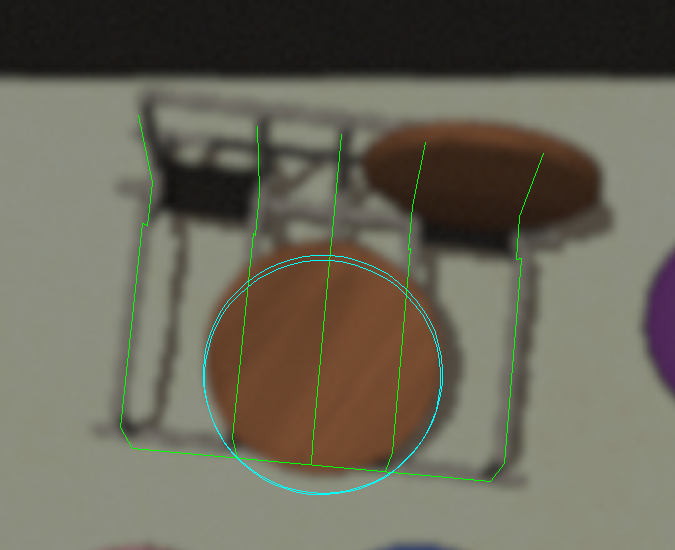

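View pics/scene2.png

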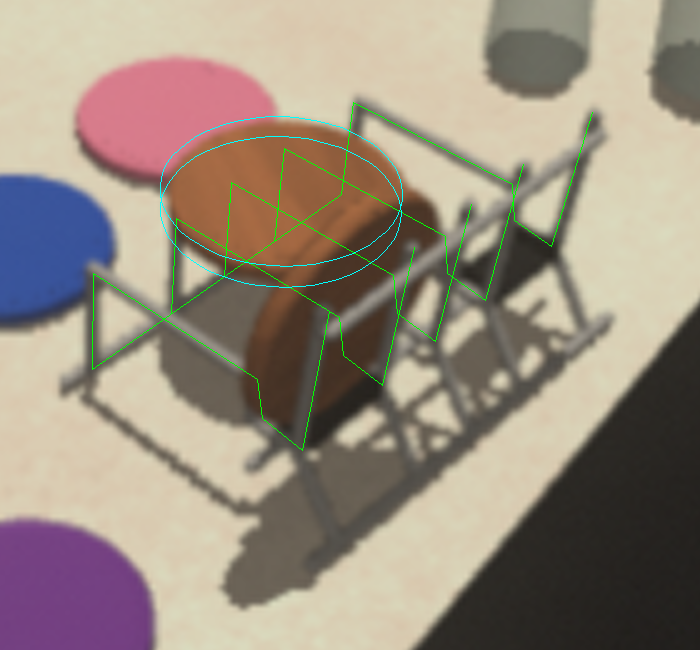

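Run:
```python
from rig import ctrl
from h import *
c=ctrl.capture("top");np.save("top.npy",c,allow_pickle=True)
im=np.ascontiguousarray(c["color"][125:210,210:310,::-1]);im=cv2.resize(im,None,fx=7.5,fy=7,interpolation=cv2.INTER_NEAREST)
cv2.imwrite("pics/top3.png",im)
```

```text
(no output)
```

View pics/top3.png

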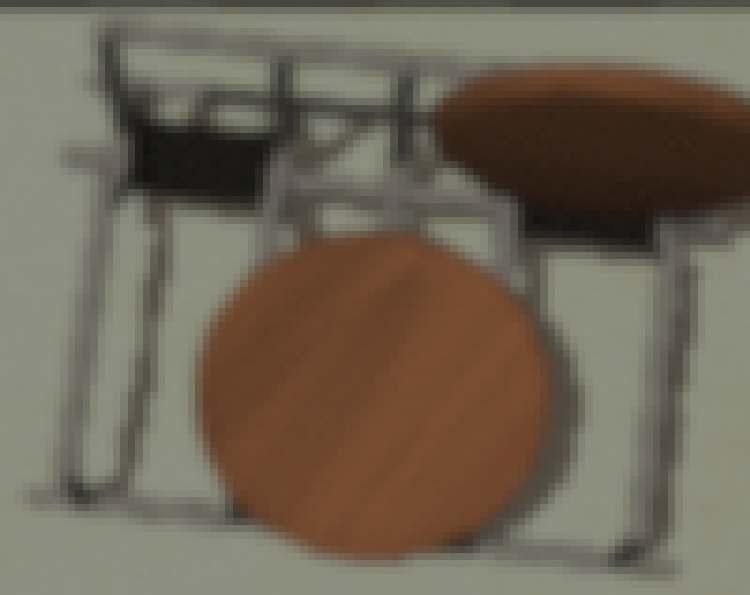

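```bash
cat > fit2.py <<'E'
from rig import ctrl
from h import *
from scipy.optimize import least_squares
C={n:ctrl.capture(n) for n in("scene","top")}
T=[([-145,106,82],(68,480)),([-30,106,82],(112,178)),([-145,-106,82],(643,545)),([-30,-106,82],(672,232)),([-30,44,82],(268,197)),([-30,-44,82],(510,215)),([-10,75,54],(203,160)),([-150,120,6],(32,494)),([-150,-120,6],(672,569))]
Sx=[([12,106,148],(593,113)),([12,44,148],(521,166)),([12,0,148],(467,206)),([12,-44,148],(410,245)),([-147,106,82],(360,98)),([-30,106,82],(510,183)),([-147,-106,82],(92,263)),([-50,-106,80],(237,360))]
obs=[("top",P,(210+u/7.5-.5,125+v/7-.5)) for P,(u,v) in T]+[("scene",P,(210+(u-2)/5,160+(v-2)/5)) for P,(u,v) in Sx]
f=lambda p:np.concatenate([(proj(C[n],dr2w(P,p[:3])+ (np.array([p[3],p[4],0]) if n=="scene" else -np.array([p[3],p[4],0])))[0]-uv) for n,P,uv in obs]+[np.array(p[3:5])/2*.5])
r=least_squares(f,[650,25,-.08,0,0],x_scale=[10,10,.05,1,1],loss="soft_l1");p=r.x
print(p);print(np.round(f(p),1).tolist())
np.save("pose.npy",p)
for n,cr,sg in(("top",(195,110,330,220),-1),("scene",(210,160,350,290),1)):
    pp=p[:3]+np.array([p[3],p[4],0])*sg
    overlay(C[n],pp,f"pics/{n}4.png",S=5,crop=cr,plate=[(dr2w([-97,-2,89],pp)[0],(0,0,1))])
E
python3 fit2.py
```

```text
[ 6.61616732e+02  2.57288041e+01 -1.15021894e-01 -1.22474982e+00
 -9.91822229e-01]
[-0.0, -1.7, -0.7, 0.7, 0.2, -2.3, 0.4, 1.4, 0.6, 0.4, -0.2, 1.3, -0.4, -0.2, 2.5, 0.3, -1.9, -1.3, 0.2, 0.4, 0.5, 0.1, 0.5, 0.0, 0.3, 0.6, -0.9, -0.4, 1.1, -0.4, -0.5, -0.0, -2.6, -0.8, -0.3, -0.2]
```

View pics/top4.png

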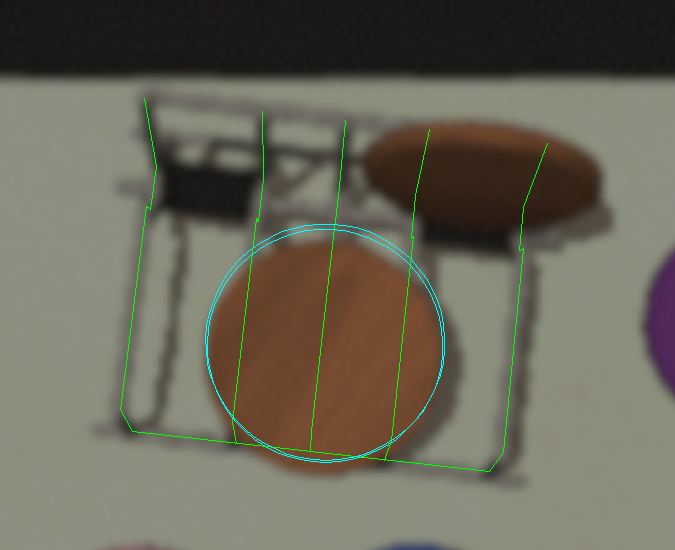

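View pics/scene4.png

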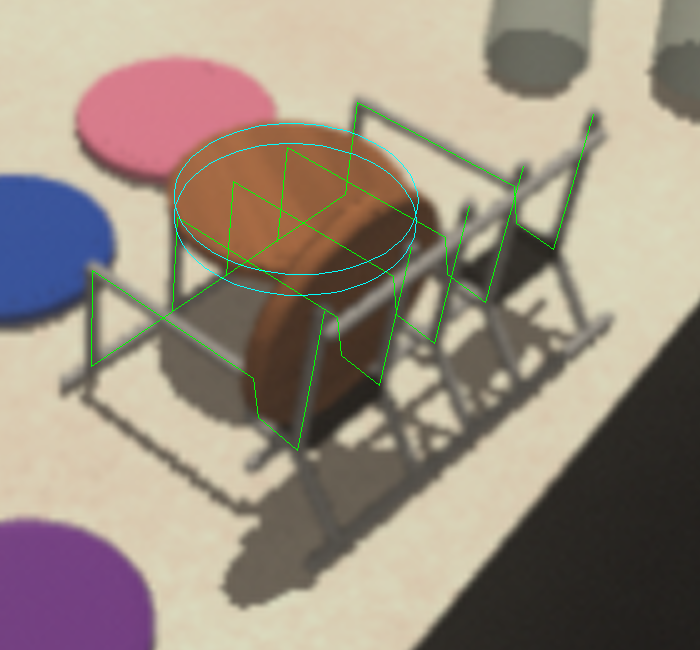

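```bash
cat > mv.py <<'E'
import numpy as np,sys
from rig import ctrl
from h import *
P=(661,26,-0.115)
def st():
    s=ctrl.sense();q=s["ee_rot"];Rm=R.from_quat([q[1],q[2],q[3],q[0]]).as_matrix();return s,Rm
def show():
    s,Rm=st();d=w2dr(s["eef_pos"],P)[0]
    a=np.arctan2(Rm[1,1],Rm[0,1])-(P[2]+np.pi/2)
    a=(a+np.pi/2)%np.pi-np.pi/2
    c,sn=np.cos(P[2]),np.sin(P[2]);D=np.array([[c,-sn,0],[sn,c,0],[0,0,1]])
    print("t",s["time_s"],"dr",np.round(d,1),"world",np.round(s["eef_pos"],1),"yawerr jaw(ccw)",round(a,4),"F dr",np.round(D.T@s["force"],1),"grip",round(s["grip_width"],3))
    print("tool axes in dr:\n",np.round(D.T@Rm,3))
    return s,Rm,D
def to(x,y,z):
    s,Rm,D=show();t=dr2w([x,y,z],P)[0];print("shift tool m",np.round(Rm.T@(t-s["eef_pos"])/1000,4))
E
python3 - <<'E'
from mv import *
to(-103,-96,200)
print(dr2w([[-103,-1,89],[-103,-96,88],[-56,75,89]],P))
E
```

```text
t 1.55 dr [-571.1  416.8  231.3] world [141.5 505.6 231.3] yawerr jaw(ccw) -0.1578 F dr [0.1 0.5 0.2] grip 0.999
tool axes in dr:
 [[ 0.     0.157  0.988]
 [-0.     0.988 -0.157]
 [-1.    -0.     0.   ]]
shift tool m [ 0.0313 -0.4329  0.5429]
[[558.56559053  36.82551412  89.        ]
 [547.66465513 -57.54699039  88.        ]
 [613.97589371 106.93042337  89.        ]]
```

Call:
arm_command:
  plan:
    - [0,0,0,-0.158,0]
    - [0,-0.04,0.036,0,0]
    - [0,-0.04,0.036,0,0]
    - [0,-0.04,0.036,0,0]
    - [0,-0.04,0.036,0,0]
    - [0,-0.04,0.036,0,0]
    - [0,-0.04,0.036,0,0]
    - [0,-0.04,0.036,0,0]
    - [0,-0.04,0.036,0,0]
    - [0,-0.04,0.036,0,0]
    - [0,-0.04,0.036,0,0]
    - [0,-0.04,0.036,0,0]
  squeeze: 20

```text
time_s: 3.05
eef_pos: [485.3, 21.4, 231.4]
ee_rot: [0.706, 0.041, 0.706, -0.041]
force: [-0.1, 0.8, 0.6]
grip_width: 0.005
```

```bash
python3 -c "
from mv import *
to(-103,-96,120)"
```

```text
t 3.05 dr [-174.   -24.7  231.4] world [485.3  21.4 231.4] yawerr jaw(ccw) -0.0001 F dr [-0.2  0.8  0.6] grip 0.005
tool axes in dr:
 [[ 0.  0.  1.]
 [ 0.  1. -0.]
 [-1.  0.  0.]]
shift tool m [ 0.1115 -0.0713  0.071 ]
```

Call:
arm_command:
  plan:
    - [0,-0.037,0.035,0,0]
    - [0,-0.037,0.036,0,0]
    - [0.05,0,0,0,0]
    - [0.05,0,0,0,0]
    - [0.043,0,0,0,0]
    - [0,0,0,0,0]

```text
time_s: 3.8
eef_pos: [545.0, -58.1, 86.1]
ee_rot: [0.704, 0.041, 0.708, -0.04]
force: [-0.3, 0.4, -0.3]
grip_width: -0.002
```

```bash
cat > look.py <<'E'
import sys
from mv import *
tag=sys.argv[1]
show()
for n,cr in(("top",(195,110,330,220)),("scene",(200,130,350,270))):
    c=ctrl.capture(n);S=5
    im=cv2.resize(np.ascontiguousarray(c["color"][:,:,::-1]),None,fx=S,fy=S,interpolation=cv2.INTER_CUBIC)
    x0,y0,x1,y1=[v*S for v in cr];cv2.imwrite(f"pics/{n}_{tag}.png",im[y0:y1,x0:x1])
E
python3 look.py a
```

```text
t 3.8 dr [-105.6  -96.8   86.1] world [545.  -58.1  86.1] yawerr jaw(ccw) 0.0001 F dr [-0.3  0.4 -0.3] grip -0.002
tool axes in dr:
 [[-0.006 -0.     1.   ]
 [ 0.001  1.     0.   ]
 [-1.     0.001 -0.006]]
```

View pics/scene_a.png

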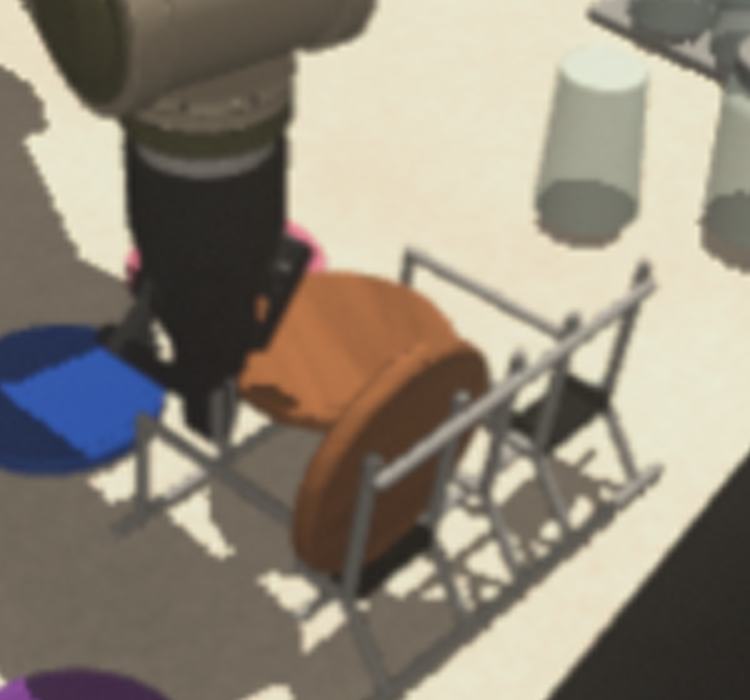

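View pics/top_a.png

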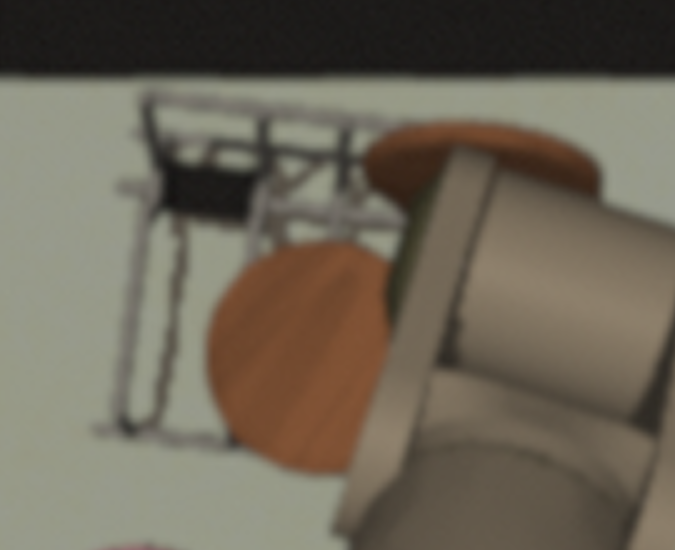

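Call:
arm_command:
  plan:
    - [-0.002,0.008,0.003,0,0]
    - [0,0.008,0,0,0]
    - [0,0.007,0,0,0]
    - [0,0.007,0,0,0]
    - [0,0.007,0,0,0]
    - [0,0.007,0,0,0]
    - [0,0.007,0,0,0]
    - [0,0.007,0,0,0]
    - [0,0.007,0,0,0]
    - [0,0.007,0,0,0]
    - [0,0.003,0,0,0]
    - [0,0,0,0,0]

```text
time_s: 5.4
eef_pos: [558.0, 16.0, 90.1]
ee_rot: [0.706, 0.041, 0.706, -0.04]
force: [-0.6, -0.3, -0.6]
grip_width: 0.005
```

```bash
python3 look.py b
```

```text
t 5.4 dr [-101.2  -21.7   90.1] world [558.   16.   90.1] yawerr jaw(ccw) 0.0004 F dr [-0.5 -0.3 -0.6] grip 0.005
tool axes in dr:
 [[-0. -0.  1.]
 [ 0.  1.  0.]
 [-1.  0. -0.]]
```

View pics/top_b.png

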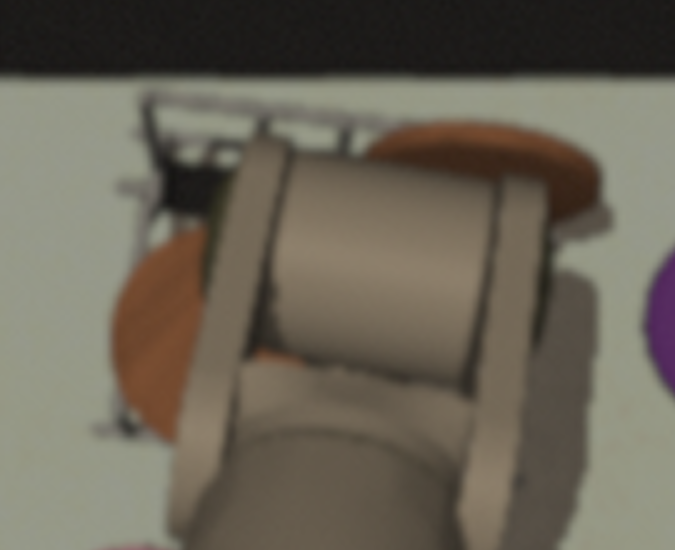

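View pics/scene_b.png

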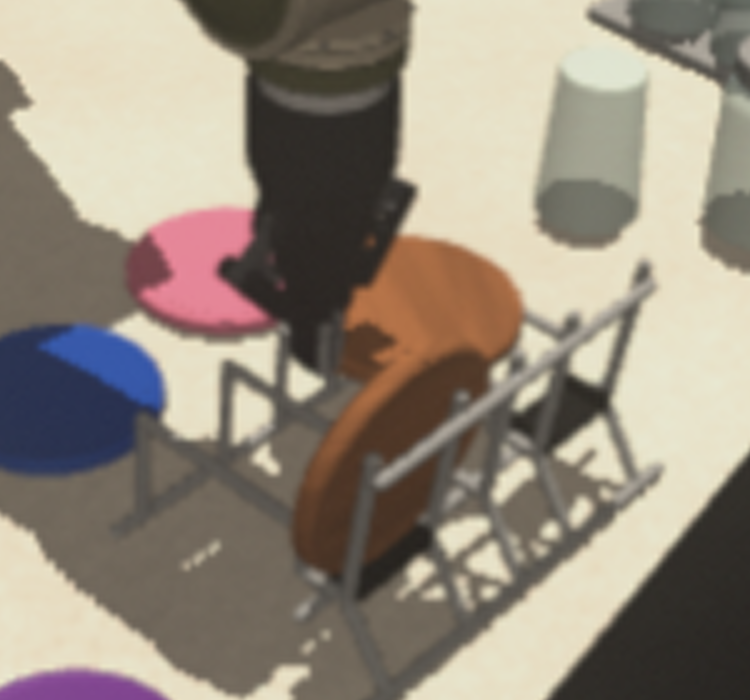

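Call:
arm_command:
  plan:
    - [0,0.006,0,0,0]
    - [0,0.006,0,0,0]
    - [0,0.006,0,0,0]
    - [0,0.005,0,0,0]
    - [0,0,0,0,0]
    - [0,-0.02,0,0,0]
    - [-0.06,0,0,0,0]
    - [-0.06,0,0,0,0]
    - [0,0,-0.05,0,0.5]
    - [0,0,-0.05,0,1]
    - [0,0,-0.05,0,1]
    - [0,0,0,0,1]

```text
time_s: 7.0
eef_pos: [407.1, 35.4, 210.5]
ee_rot: [0.706, 0.041, 0.706, -0.041]
force: [0.1, -0.2, 0.4]
grip_width: 0.844
```

```bash
python3 look.py c
```

```text
t 7.0 dr [-253.3  -19.8  210.5] world [407.1  35.4 210.5] yawerr jaw(ccw) -0.0004 F dr [ 0.1 -0.2  0.4] grip 0.844
tool axes in dr:
 [[-0.  0.  1.]
 [-0.  1. -0.]
 [-1. -0. -0.]]
```

View pics/top_c.png

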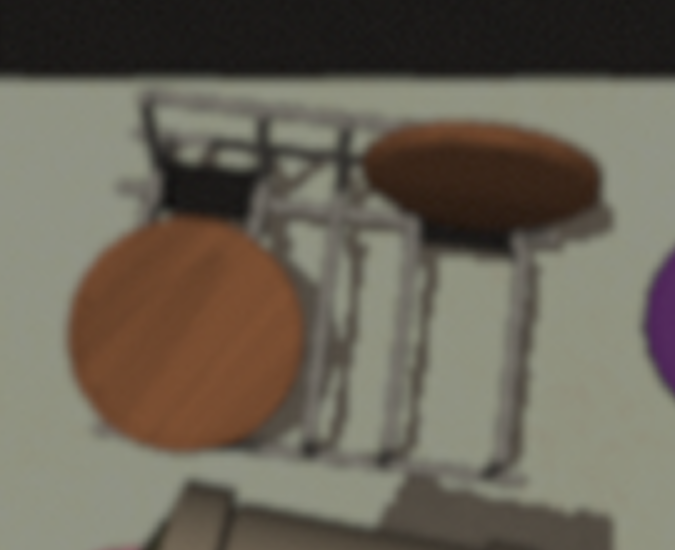

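View pics/scene_c.png

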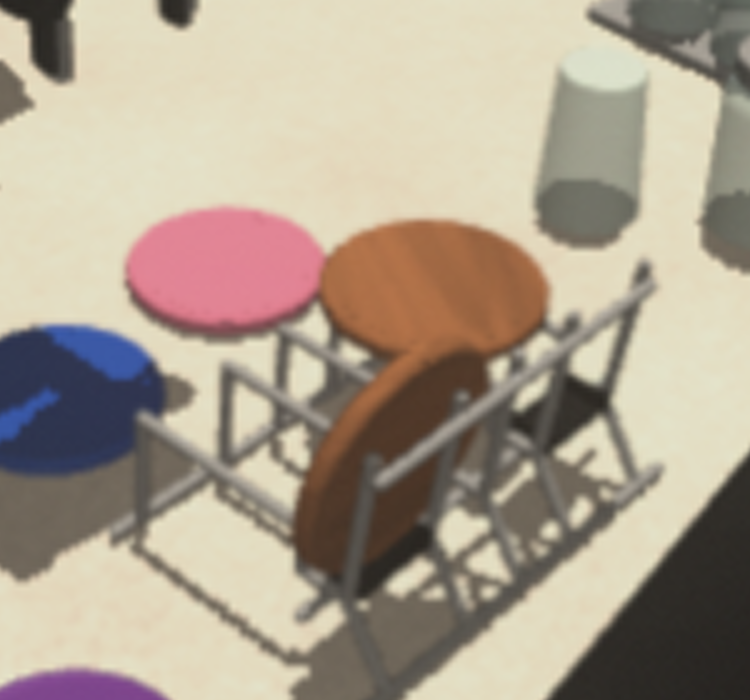

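```bash
cat > pl.py <<'E'
from mv import *
for n in("top","scene"):
    c=ctrl.capture(n);im=cv2.cvtColor(c["color"],cv2.COLOR_RGB2HSV)
    for q in ctrl.regions_of(n,"plate")+ctrl.place_of(n,"plate")+ctrl.spot_in(n,"plate"):
        w=onz(c,q["uv"],89);d=w2dr(w,P)[0]
        if abs(d[1]-75)<50 and abs(d[0]+85)<50:
            print(n,q["score"],np.round(q["uv"],1),np.round(w,1),np.round(d,1))
            if "mask" in q:
                cs,_=cv2.findContours(q["mask"].astype(np.uint8),0,1);k=max(cs,key=len)[:,0]
                W=np.array([onz(c,u,96)[:2] for u in k]);
                # top rim circle fit
                A=np.c_[2*W,np.ones(len(W))];s=np.linalg.lstsq(A,(W**2).sum(1),rcond=None)[0]
                print("  circ",s[:2],np.sqrt(s[2]+s[0]**2+s[1]**2),w2dr([s[0],s[1],96],P)[0])
E
python3 pl.py
```

```text
top 0.7 [233.  178.1] [566.8 108.8  89. ] [-103.1   71.5   89. ]
  circ [568.47423285 111.32404994] 63.42349503663712 [-101.70526667   74.14344081   96.        ]
top 0.97 [232.4 178.4] [565.9 110.5  89. ] [-104.1   73.    89. ]
top 0.98 [233.2 177.4] [568.7 108.3  89. ] [-101.1   71.1   89. ]
scene 0.7 [286.6 189.1] [573.1 106.7  89. ] [-96.5  70.   89. ]
  circ [572.16112379 107.35670897] 64.70947479517646 [-97.58748921  70.62536352  96.        ]
scene 0.83 [286.2 190. ] [574.6 102.4  89. ] [-94.6  66.   89. ]
scene 0.95 [286.  186.8] [565.8 114.7  89. ] [-104.7   77.2   89. ]
```

Call:
arm_command:
  plan:
    - [0,0.048,0.034,0,1]
    - [0,0.048,0.034,0,1]
    - [0.05,0,0,0,1]
    - [0.05,0,0,0,1]
    - [0.037,0,0,0,1]
    - [0,0,0,0,1]

```text
time_s: 8.25
eef_pos: [486.7, 123.4, 71.4]
ee_rot: [0.704, 0.04, 0.708, -0.041]
force: [1.4, 0.8, 0.8]
grip_width: 1.0
```

```bash
python3 look.py d
```

```text
t 8.25 dr [-184.3   76.7   71.4] world [486.7 123.4  71.4] yawerr jaw(ccw) 0.0002 F dr [1.3 0.9 0.8] grip 1.0
tool axes in dr:
 [[-0.005 -0.     1.   ]
 [-0.001  1.     0.   ]
 [-1.    -0.001 -0.005]]
```

View pics/scene_d.png

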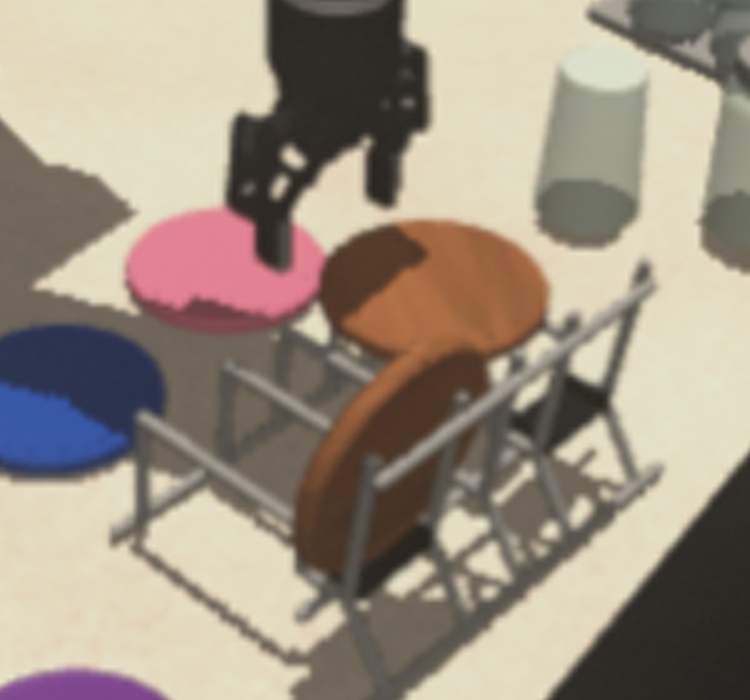

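Run:
```python
from mv import *
c=ctrl.capture("scene")
for z in(71,84):
  for y in(76.7-50,76.7-43,76.7+50):
    u=proj(c,dr2w([-184,y,z],P))[0];print(z,y,(u-[200,130])*5)
```

```text
71 26.700000000000003 [266.8756912  289.20608647]
71 33.7 [275.27500145 284.09018418]
71 126.7 [380.79324508 219.83424191]
84 26.700000000000003 [266.9500065  270.99264593]
84 33.7 [275.4131937  265.91086242]
84 126.7 [381.67992627 202.12661344]
```

Call:
arm_command:
  plan:
    - [-0.002,-0.001,0.01,0,1]
    - [0,0,0.01,0,1]
    - [0,0,0.007,0,1]
    - [0,0,0.007,0,1]
    - [0,0,0.007,0,1]
    - [0,0,0.007,0,1]
    - [0,0,0.007,0,1]
    - [0,0,0,0,1]

```text
time_s: 9.4
eef_pos: [543.1, 116.0, 75.2]
ee_rot: [0.706, 0.041, 0.706, -0.041]
force: [-0.2, 0.7, -0.5]
grip_width: 0.998
```

```bash
python3 look.py e
```

```text
t 9.4 dr [-127.5   75.9   75.2] world [543.1 116.   75.2] yawerr jaw(ccw) 0.0001 F dr [-0.3  0.7 -0.5] grip 0.998
tool axes in dr:
 [[ 0.001 -0.     1.   ]
 [ 0.     1.     0.   ]
 [-1.     0.     0.001]]
```

View pics/scene_e.png

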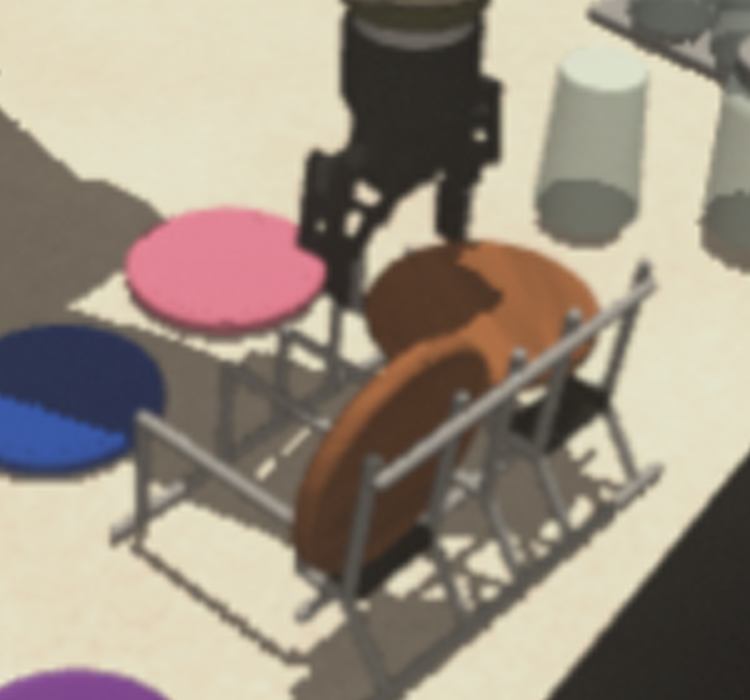

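View pics/top_e.png

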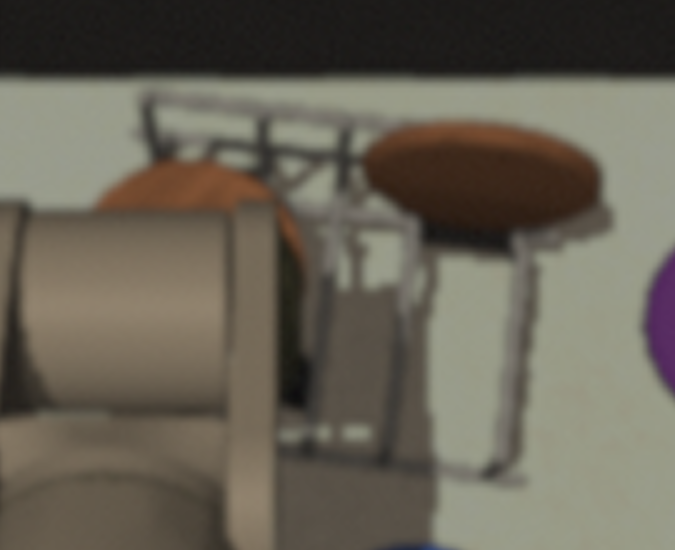

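Call:
arm_command:
  plan:
    - [0.002,0,0.003,0,1]
    - [0,0,0.003,0,1]
    - [0,0,0.003,0,1]
    - [0,0,0,0,1]

```text
time_s: 10.0
eef_pos: [551.8, 115.0, 73.3]
ee_rot: [0.706, 0.041, 0.706, -0.041]
force: [-0.5, 1.2, 0.3]
grip_width: 0.999
```

Call:
arm_command:
  plan:
    - [0,0,0.002,0,1]
    - [0,0,0.001,0,1]
    - [0,0,0,0,1]

```text
time_s: 10.38
eef_pos: [553.5, 114.8, 73.1]
ee_rot: [0.705, 0.04, 0.707, -0.041]
force: [-6.9, -0.3, 2.9]
grip_width: 0.998
```

```bash
python3 look.py f
```

```text
t 10.375 dr [-117.    75.9   73.1] world [553.5 114.8  73.1] yawerr jaw(ccw) 0.0003 F dr [-6.8 -1.1  2.9] grip 0.998
tool axes in dr:
 [[-0.003 -0.     1.   ]
 [-0.     1.     0.   ]
 [-1.    -0.    -0.003]]
```

View pics/scene_f.png

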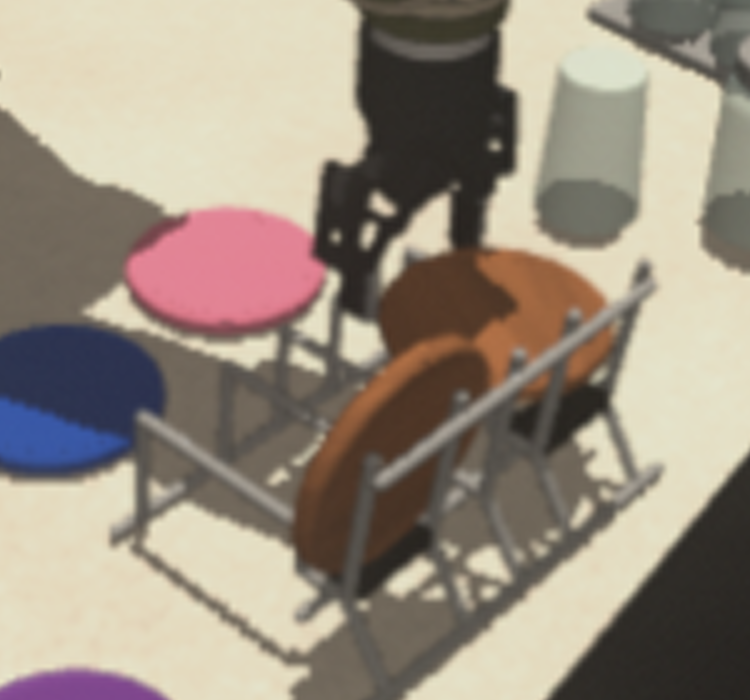

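Call:
arm_command:
  plan:
    - [0,0,0,0,0.8]
    - [0,0,0,0,0.8]
    - [0,0,0,0,0.8]
  squeeze: 20

```text
time_s: 10.85
eef_pos: [553.3, 114.8, 73.9]
ee_rot: [0.705, 0.04, 0.707, -0.041]
force: [-11.4, -0.7, 10.7]
grip_width: 0.955
```

```bash
python3 look.py g
```

```text
t 10.85 dr [-117.2   75.9   73.9] world [553.3 114.8  73.9] yawerr jaw(ccw) 0.0006 F dr [-11.2  -2.   10.7] grip 0.955
tool axes in dr:
 [[-0.003 -0.001  1.   ]
 [-0.     1.     0.001]
 [-1.    -0.    -0.003]]
```

```bash
cat > path.py <<'E'
import numpy as np
from scipy.optimize import fsolve
def conf(th):
    u=np.array([np.cos(th),-np.sin(th)]);n=np.array([np.sin(th),np.cos(th)])
    xf=lambda z:-4+12*(z-50)/98
    D=np.array([-33,79.]) # wire bend centre approx, r=3..4
    def A(c):
        p=c+57.1*u+7*n
        return [p[0]-xf(p[1]), (c-np.array([-34,78.]))@n-11]
    c=fsolve(A,[-56,89]); 
    low=(c+65*u-7*n)[1]; mode="deck"
    if low<58:
        def B(c):
            p=c+57.1*u+7*n;return [p[0]-xf(max(p[1],50)),(c+65*u-7*n)[1]-58]
        # seat + tine: either chord corner or (leaning) upper
        c=fsolve(B,c);mode="seat"
    return c,u,n,mode
g0=None
for d in range(0,90,5):
    c,u,n,m=conf(np.radians(d));g=c-51*u
    if g0 is None:g0=g
    print(d,m,np.round(c,1),"G",np.round(g,1),"dG",np.round(g-g0,1))
E
python3 path.py
```

```text
0 deck [-55.5  89. ] G [-106.5   89. ] dG [0. 0.]
5 deck [-56.2  91. ] G [-107.    95.4] dG [-0.6  6.4]
10 deck [-56.5  93.1] G [-106.8  102. ] dG [-0.3 13. ]
15 deck [-56.4  95.4] G [-105.7  108.6] dG [ 0.8 19.6]
20 deck [-55.8  97.6] G [-103.7  115.1] dG [ 2.7 26.1]
25 deck [-54.8  99.8] G [-101.   121.4] dG [ 5.5 32.4]
30 deck [-53.4 101.9] G [-97.5 127.4] dG [ 8.9 38.4]
35 deck [-51.5 103.7] G [-93.3 132.9] dG [13.2 43.9]
40 deck [-49.3 105.2] G [-88.4 138. ] dG [18.1 49. ]
45 seat [-46.4 108.9] G [-82.5 145. ] dG [24. 56.]
50 seat [-43.2 112.3] G [-76.  151.4] dG [30.4 62.4]
55 seat [-39.7 115.3] G [-69. 157.] dG [37.5 68. ]
60 seat [-35.9 117.8] G [-61.4 162. ] dG [45. 73.]
65 seat [-31.9 119.9] G [-53.4 166.1] dG [53.  77.1]
70 seat [-27.6 121.5] G [-45.1 169.4] dG [61.4 80.4]
75 seat [-23.2 122.6] G [-36.4 171.9] dG [70.1 82.9]
80 seat [-18.6 123.2] G [-27.4 173.5] dG [79.  84.5]
85 seat [-13.9 123.4] G [-18.3 174.2] dG [88.2 85.2]path.py:10: RuntimeWarning: The iteration is not making good progress, as measured by the 
 improvement from the last ten iterations.
  c=fsolve(A,[-56,89]);
path.py:16: RuntimeWarning: The iteration is not making good progress, as measured by the 
 improvement from the last ten iterations.
  c=fsolve(B,c);mode="seat"
```

Call:
arm_command:
  plan:
    - [-0.004,0,-0.0005,0,0.6]
    - [-0.004,0,-0.0005,0,0.6]
    - [-0.004,0,0,0,0.6]
    - [-0.004,0,0,0,0.6]
    - [0,0,0,0,0.6]
  squeeze: 20

```text
time_s: 11.58
eef_pos: [548.0, 114.8, 87.2]
ee_rot: [0.7, 0.04, 0.711, -0.041]
force: [-23.3, -2.5, 1.5]
grip_width: 0.729
```

```bash
python3 look.py h
```

```text
t 11.575 dr [-122.4   75.3   87.2] world [548.  114.8  87.2] yawerr jaw(ccw) 0.0007 F dr [-22.8  -5.2   1.5] grip 0.729
tool axes in dr:
 [[-0.015 -0.001  1.   ]
 [-0.003  1.     0.001]
 [-1.    -0.003 -0.015]]
```

View pics/scene_h.png

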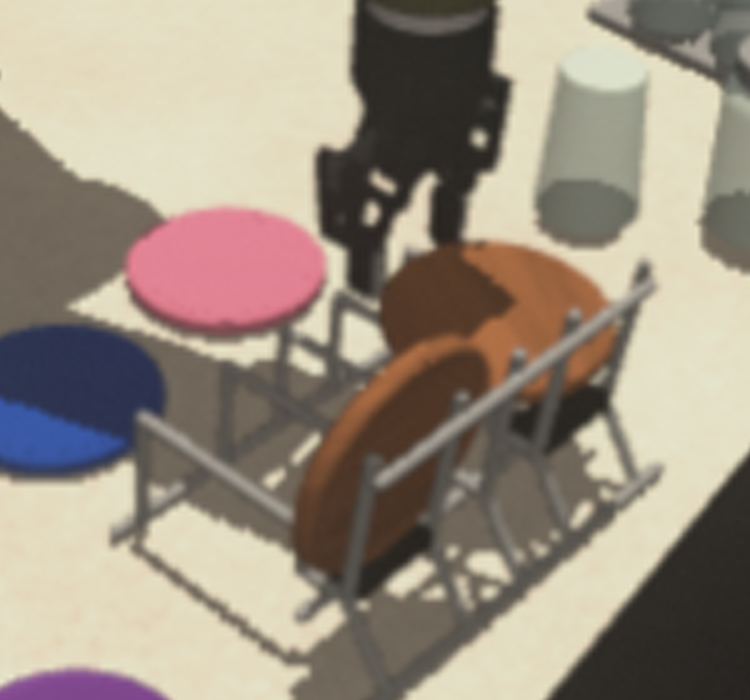

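Run:
```python
import cv2,numpy as np
a=cv2.imread("pics/scene_g.png")[200:450,300:670];b=cv2.imread("pics/scene_h.png")[200:450,300:670]
cv2.imwrite("pics/cmp.png",np.hstack([a,b]))
```

```text
(no output)
```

View pics/cmp.png

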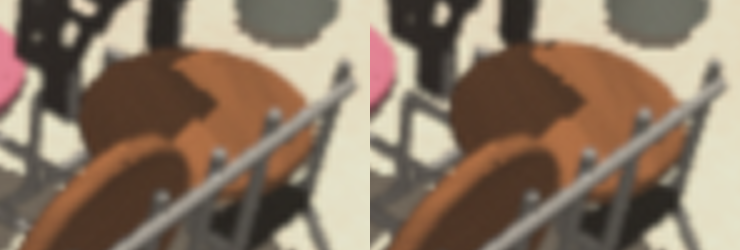

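Call:
arm_command:
  plan:
    - [-0.003,0,0.003,0,0.7]
    - [-0.004,0,0.003,0,0.7]
    - [-0.004,0,0.002,0,0.7]
    - [0,0,0,0,0.7]

```text
time_s: 12.18
eef_pos: [549.9, 114.5, 95.9]
ee_rot: [0.694, 0.039, 0.718, -0.041]
force: [-50.3, -2.7, 7.4]
grip_width: 0.731
```

```bash
python3 look.py i
```

```text
t 12.175 dr [-120.5   75.1   95.9] world [549.9 114.5  95.9] yawerr jaw(ccw) 0.0017 F dr [-49.7  -8.5   7.4] grip 0.731
tool axes in dr:
 [[-0.033 -0.002  0.999]
 [-0.004  1.     0.002]
 [-0.999 -0.004 -0.033]]
```

View pics/scene_i.png

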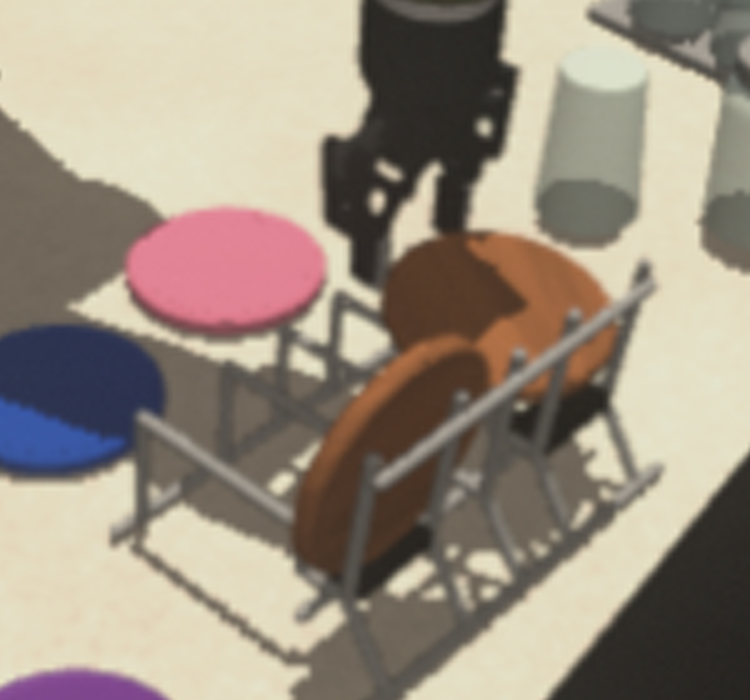

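Call:
arm_command:
  plan:
    - [-0.001,0,-0.003,0,0.7]
    - [-0.003,0,-0.001,0,0.7]
    - [-0.003,0,0,0,0.7]
    - [-0.003,0,0.001,0,0.7]
    - [0,0,0,0,0.7]

```text
time_s: 12.9
eef_pos: [551.9, 114.4, 108.1]
ee_rot: [0.699, 0.04, 0.713, -0.041]
force: [-30.9, -2.7, 5.6]
grip_width: 0.733
```

```bash
python3 look.py j
```

```text
t 12.9 dr [-118.5   75.3  108.1] world [551.9 114.4 108.1] yawerr jaw(ccw) 0.0009 F dr [-30.4  -6.2   5.6] grip 0.733
tool axes in dr:
 [[-0.019 -0.001  1.   ]
 [-0.003  1.     0.001]
 [-1.    -0.003 -0.019]]
```

View pics/scene_j.png

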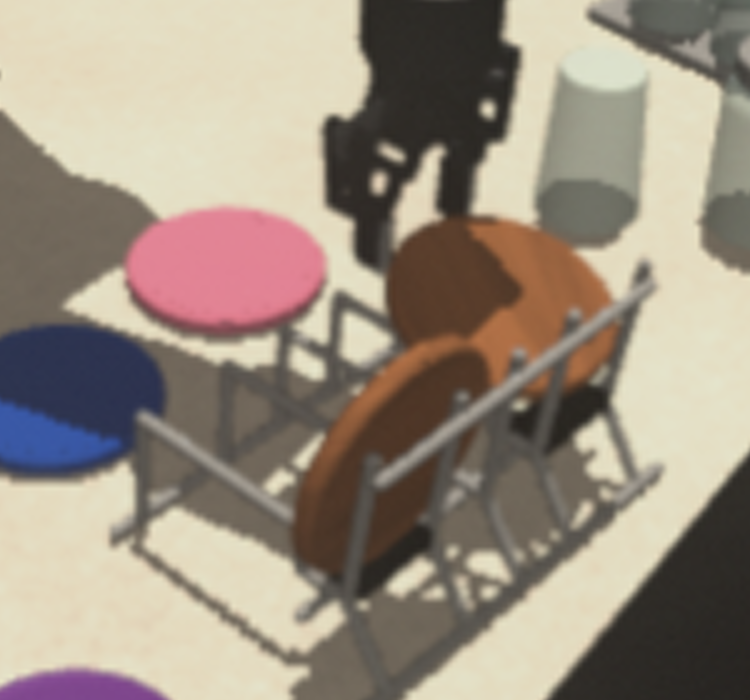

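Call:
arm_command:
  plan:
    - [-0.003,0,0,0,0.7]
    - [-0.003,0,0.001,0,0.7]
    - [-0.004,0,0.002,0,0.7]
    - [-0.003,0,0.002,0,0.7]
    - [0,0,0,0,0.7]

```text
time_s: 13.62
eef_pos: [556.1, 114.0, 121.5]
ee_rot: [0.698, 0.04, 0.713, -0.041]
force: [-37.7, -2.3, 12.2]
grip_width: 0.717
```

```bash
python3 look.py k
```

```text
t 13.625 dr [-114.4   75.4  121.5] world [556.1 114.  121.5] yawerr jaw(ccw) 0.0011 F dr [-37.2  -6.6  12.2] grip 0.717
tool axes in dr:
 [[-0.021 -0.001  1.   ]
 [-0.003  1.     0.001]
 [-1.    -0.003 -0.021]]
```

View pics/scene_k.png

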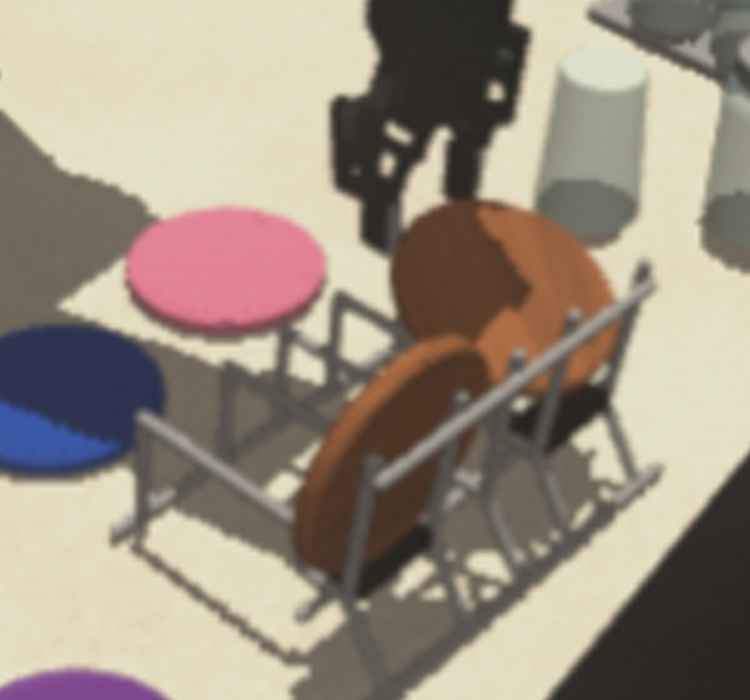

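Call:
arm_command:
  plan:
    - [-0.004,0,-0.001,0,0.68]
    - [-0.003,0,0.002,0,0.68]
    - [-0.003,0,0.002,0,0.68]
    - [-0.002,0,0.003,0,0.68]
    - [0,0,0,0,0.68]

```text
time_s: 14.35
eef_pos: [560.3, 113.8, 133.8]
ee_rot: [0.697, 0.04, 0.715, -0.041]
force: [-49.4, -0.1, 21.1]
grip_width: 0.679
```

```bash
python3 look.py l
```

```text
t 14.35 dr [-110.1   75.7  133.8] world [560.3 113.8 133.8] yawerr jaw(ccw) 0.0012 F dr [-49.1  -5.8  21.1] grip 0.679
tool axes in dr:
 [[-0.026 -0.001  1.   ]
 [-0.003  1.     0.001]
 [-1.    -0.003 -0.026]]
```

View pics/scene_l.png

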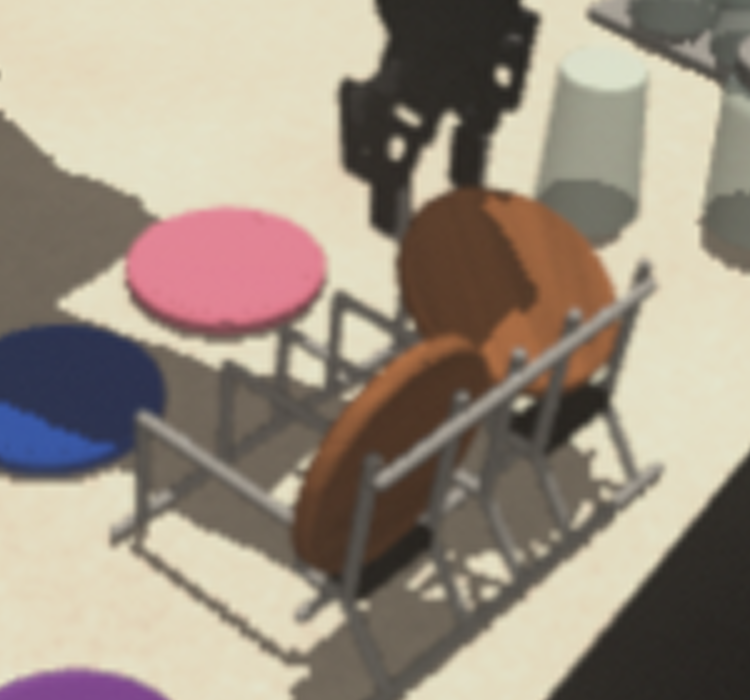

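View pics/top_l.png

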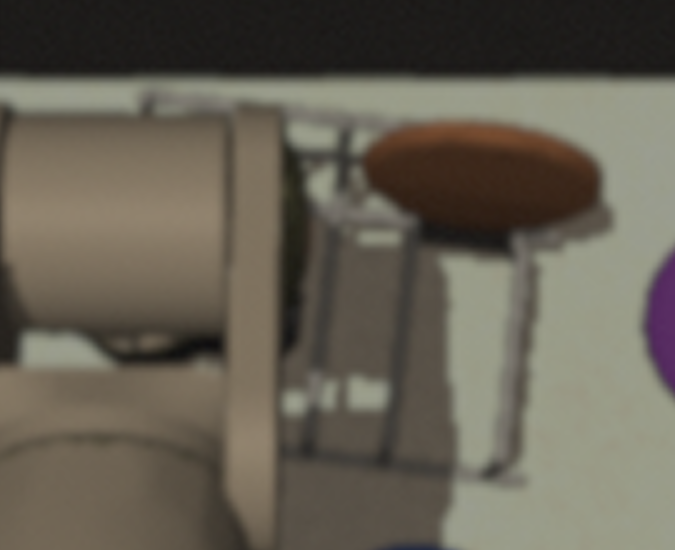

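Call:
arm_command:
  plan:
    - [-0.001,0,-0.003,0,0.68]
    - [-0.001,0,-0.002,0,0.68]
    - [0,0,0,0,0.68]

```text
time_s: 14.82
eef_pos: [560.3, 113.8, 136.7]
ee_rot: [0.702, 0.04, 0.71, -0.041]
force: [-23.0, -1.4, 10.7]
grip_width: 0.679
```

```bash
cat > ov.py <<'E'
import sys
from mv import *
show()
tag=sys.argv[1]
c=ctrl.capture("scene");Ps=(660.4,24.7,-0.115)
cr=(270,150,330,215);ims=[]
for a in sys.argv[2:]:
    x,z,th=map(float,a.split(","));th=np.radians(th)
    cen=dr2w([x,75,z],Ps)[0];ax=dr2w([np.sin(th),0,np.cos(th)],(0,0,Ps[2]))[0]
    overlay(c,Ps,"pics/_t.png",plate=[(cen,ax)],S=6,crop=cr);ims.append(cv2.imread("pics/_t.png"))
cv2.imwrite(f"pics/ov_{tag}.png",np.hstack(ims)[:, :800])
E
python3 ov.py a -49.3,105.2,40 -51,103,35
```

```text
t 14.825 dr [-110.1   75.7  136.7] world [560.3 113.8 136.7] yawerr jaw(ccw) 0.0007 F dr [-22.7  -4.1  10.7] grip 0.679
tool axes in dr:
 [[-0.011 -0.001  1.   ]
 [-0.002  1.     0.001]
 [-1.    -0.002 -0.011]]
```

View pics/ov_a.png

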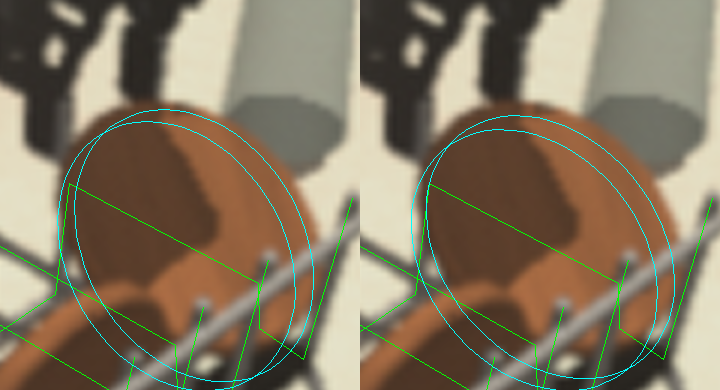

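Call:
arm_command:
  plan:
    - [0,0,0.002,0,0.66]
    - [-0.001,0,0.003,0,0.66]
    - [-0.001,0,0.003,0,0.66]
    - [0,0,0,0,0.66]

```text
time_s: 15.38
eef_pos: [562.5, 113.6, 138.1]
ee_rot: [0.696, 0.04, 0.716, -0.041]
force: [-55.3, -0.9, 26.1]
grip_width: 0.668
```

```bash
python3 ov.py b -49.3,115,40 -44,113,47
```

```text
t 15.375 dr [-107.9   75.7  138.1] world [562.5 113.6 138.1] yawerr jaw(ccw) 0.0014 F dr [-54.8  -7.2  26.1] grip 0.668
tool axes in dr:
 [[-0.028 -0.001  1.   ]
 [-0.003  1.     0.001]
 [-1.    -0.003 -0.028]]
```

View pics/ov_b.png

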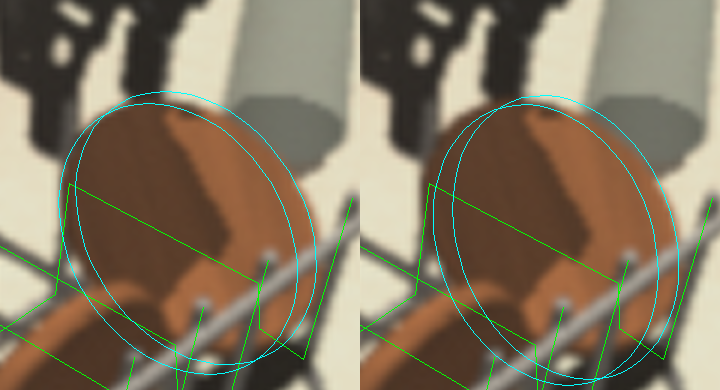

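Call:
arm_command:
  plan:
    - [-0.002,0,-0.003,0,0.66]
    - [-0.002,0,-0.003,0,0.66]
    - [-0.003,0,0.002,0,0.66]
    - [-0.003,0,0.002,0,0.66]
    - [-0.003,0,0.003,0,0.66]
    - [0,0,0,0,0.66]

```text
time_s: 16.18
eef_pos: [573.5, 112.5, 152.7]
ee_rot: [0.706, 0.041, 0.706, -0.041]
force: [0.5, 0.5, 0.1]
grip_width: 0.657
```

```bash
python3 ov.py c -47,118,40 -44,120,43
```

```text
t 16.175 dr [-96.9  75.9 152.7] world [573.5 112.5 152.7] yawerr jaw(ccw) 0.0003 F dr [0.4 0.5 0.1] grip 0.657
tool axes in dr:
 [[ 0.001 -0.     1.   ]
 [ 0.     1.     0.   ]
 [-1.     0.     0.001]]
```

View pics/ov_c.png

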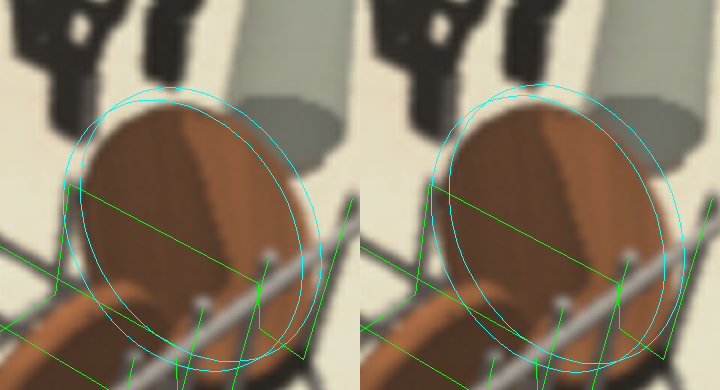

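```bash
python3 ov.py d -42,110,48 -44,112,43; python3 look.py m
```

```text
t 16.225 dr [-96.7  75.9 152.5] world [573.6 112.5 152.5] yawerr jaw(ccw) 0.0002 F dr [ 0.3 -0.2  0.8] grip 0.661
tool axes in dr:
 [[ 0.001 -0.     1.   ]
 [ 0.     1.     0.   ]
 [-1.     0.     0.001]]
t 16.275 dr [-96.7  75.9 152.3] world [573.6 112.5 152.3] yawerr jaw(ccw) 0.0001 F dr [-0.1 -0.3  0.6] grip 0.658
tool axes in dr:
 [[ 0.001 -0.     1.   ]
 [ 0.     1.     0.   ]
 [-1.     0.     0.001]]
```

View pics/ov_d.png

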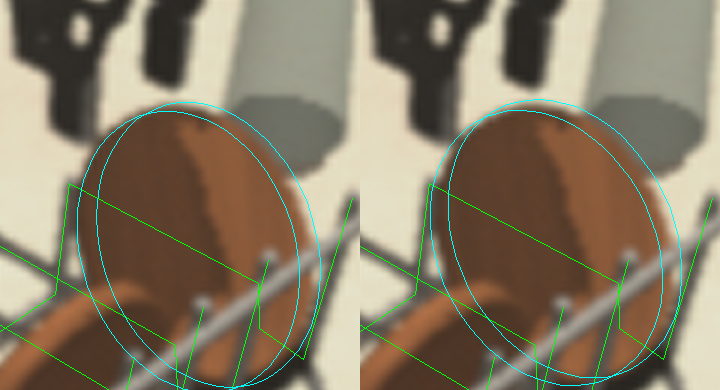

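View pics/scene_m.png

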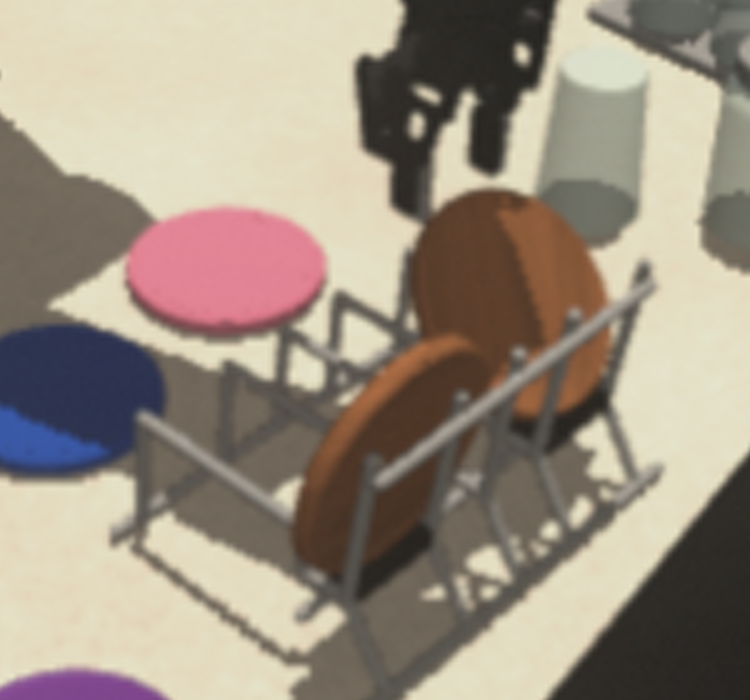

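```bash
python3 ov.py e -45,110,45 -47,108,43
```

```text
t 16.375 dr [-96.9  75.9 152.2] world [573.5 112.5 152.2] yawerr jaw(ccw) 0.0001 F dr [ 0.9 -0.1  0.3] grip 0.661
tool axes in dr:
 [[ 0. -0.  1.]
 [ 0.  1.  0.]
 [-1.  0.  0.]]
```

View pics/ov_e.png

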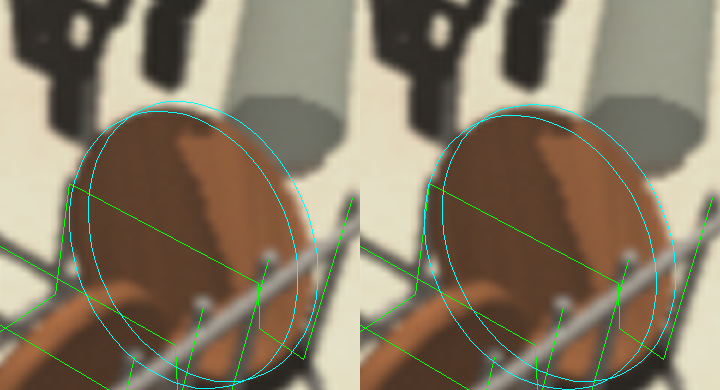

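Call:
arm_command:
  plan:
    - [0.042,0,-0.032,0,0.66]
    - [0,0,0.01,0,0.66]

```text
time_s: 16.68
eef_pos: [546.7, 115.5, 106.4]
ee_rot: [0.702, 0.04, 0.71, -0.041]
force: [0.7, 0.4, -0.2]
grip_width: 0.661
```

```bash
python3 look.py n
```

```text
t 16.675 dr [-123.8   75.8  106.4] world [546.7 115.5 106.4] yawerr jaw(ccw) 0.0009 F dr [ 0.7  0.5 -0.2] grip 0.661
tool axes in dr:
 [[-0.011 -0.001  1.   ]
 [-0.001  1.     0.001]
 [-1.    -0.001 -0.011]]
```

View pics/scene_n.png

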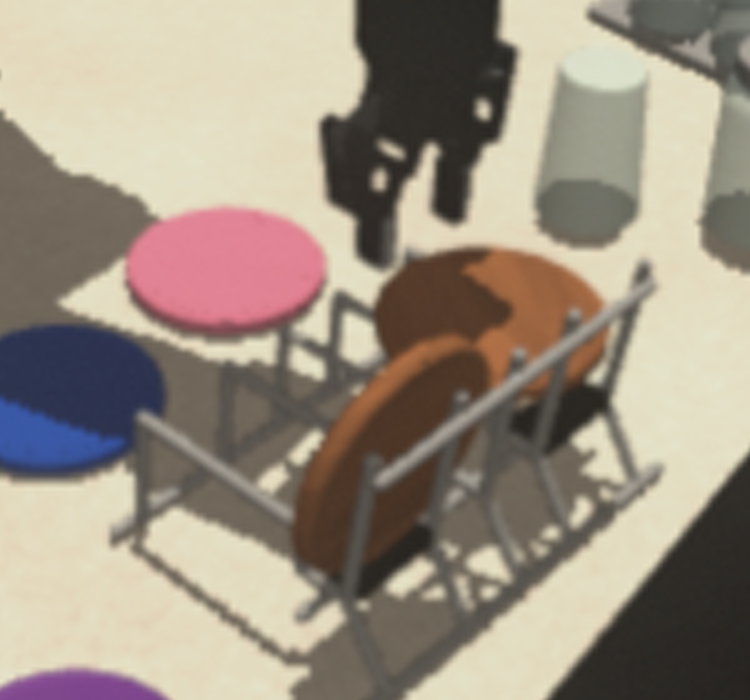

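Call:
arm_command:
  plan:
    - [0,0,-0.016,0,1]
    - [0,0,0,0,1]
    - [0,0,0,0,1]
  squeeze: 60

```text
time_s: 17.15
eef_pos: [536.8, 116.8, 111.1]
ee_rot: [0.707, 0.041, 0.705, -0.041]
force: [1.0, -0.4, 0.8]
grip_width: 1.002
```

```bash
python3 look.py o
```

```text
t 17.15 dr [-133.8   75.9  111.1] world [536.8 116.8 111.1] yawerr jaw(ccw) 0.0001 F dr [ 1.  -0.3  0.8] grip 1.002
tool axes in dr:
 [[ 0.002 -0.     1.   ]
 [ 0.     1.     0.   ]
 [-1.     0.     0.002]]
```

View pics/scene_o.png

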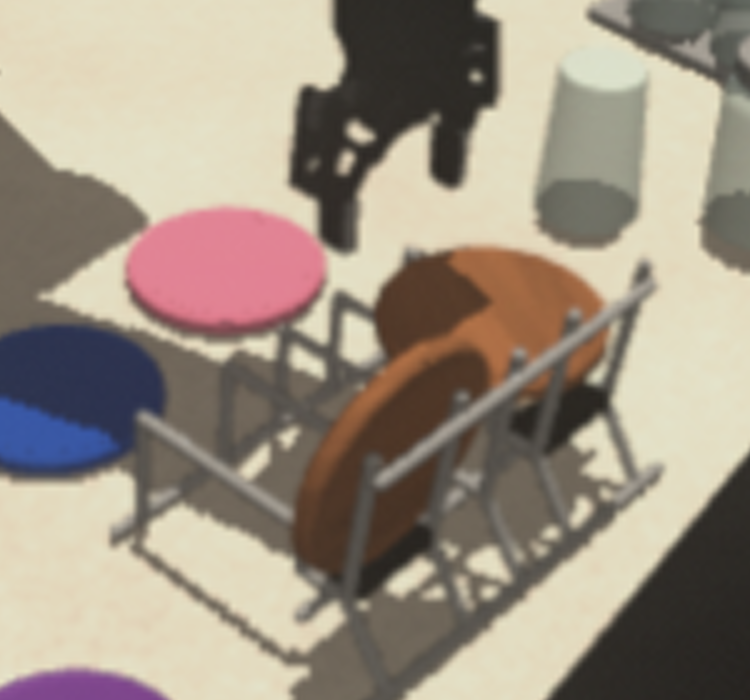

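Call:
arm_command:
  plan:
    - [0.02,0,-0.001,0,0.93]
    - [0.018,0,0,0,0.93]
    - [0,0,0.004,0,0.93]
    - [0,0,0.004,0,0.93]
    - [0,0,0.004,0,0.93]
    - [0,0,0.004,0,0.93]
    - [0,0,0,0,0.93]
  squeeze: 60

```text
time_s: 18.12
eef_pos: [550.6, 115.0, 72.5]
ee_rot: [0.706, 0.041, 0.706, -0.041]
force: [-1.5, -1.3, 0.7]
grip_width: 0.93
```

```bash
python3 look.py p
```

```text
t 18.125 dr [-119.9   75.8   72.5] world [550.6 115.   72.5] yawerr jaw(ccw) 0.0001 F dr [-1.4 -1.5  0.7] grip 0.93
tool axes in dr:
 [[ 0. -0.  1.]
 [-0.  1.  0.]
 [-1. -0.  0.]]
```

Call:
arm_command:
  plan:
    - [0,0,0.002,0,0.93]
    - [0,0,0.002,0,0.93]
    - [0,0,0.001,0,0.93]
    - [0,0,0,0,0.93]

```text
time_s: 18.73
eef_pos: [551.8, 114.8, 71.8]
ee_rot: [0.703, 0.04, 0.709, -0.041]
force: [-19.7, -1.8, 11.6]
grip_width: 0.927
```

```bash
python3 look.py q
```

```text
t 18.725 dr [-118.6   75.7   71.8] world [551.8 114.8  71.8] yawerr jaw(ccw) 0.0007 F dr [-19.3  -4.1  11.6] grip 0.927
tool axes in dr:
 [[-0.01  -0.001  1.   ]
 [-0.001  1.     0.001]
 [-1.    -0.001 -0.01 ]]
```

Call:
arm_command:
  plan:
    - [-0.004,0,0,0,0.93]
    - [-0.004,0,0,0,0.93]
    - [-0.004,0,0.0005,0,0.93]
    - [-0.004,0,0.0005,0,0.93]
    - [-0.003,0,0.0006,0,0.93]
    - [0,0,0,0,0.93]

```text
time_s: 19.58
eef_pos: [553.7, 114.4, 89.9]
ee_rot: [0.703, 0.04, 0.709, -0.041]
force: [-14.7, -2.6, 0.3]
grip_width: 0.928
```

```bash
python3 look.py r;python3 ov.py f -55,98,10 -55,102,15
```

```text
t 19.575 dr [-116.7   75.5   89.9] world [553.7 114.4  89.9] yawerr jaw(ccw) 0.0005 F dr [-14.3  -4.2   0.3] grip 0.928
tool axes in dr:
 [[-0.009 -0.001  1.   ]
 [-0.002  1.     0.001]
 [-1.    -0.002 -0.009]]
t 19.675 dr [-116.7   75.5   89.8] world [553.7 114.4  89.8] yawerr jaw(ccw) 0.0005 F dr [-14.7  -3.1   1. ] grip 0.93
tool axes in dr:
 [[-0.009 -0.     1.   ]
 [-0.002  1.     0.   ]
 [-1.    -0.002 -0.009]]
```

View pics/ov_f.png

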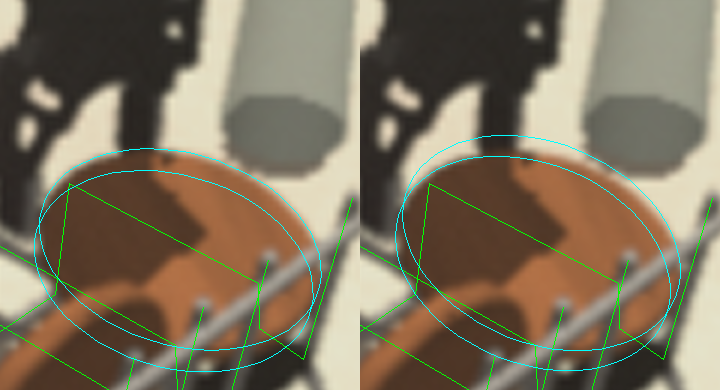

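Call:
arm_command:
  plan:
    - [-0.004,0,0.001,0,0.93]
    - [-0.004,0,0.001,0,0.93]
    - [-0.004,0,0.0015,0,0.93]
    - [-0.004,0,0.0015,0,0.93]
    - [-0.002,0,0.001,0,0.93]
    - [0,0,0,0,0.93]

```text
time_s: 20.48
eef_pos: [558.2, 113.9, 107.7]
ee_rot: [0.701, 0.04, 0.711, -0.041]
force: [-23.2, -3.4, 4.8]
grip_width: 0.93
```

```bash
python3 ov.py g -52,105,20 -50,108,25
```

```text
t 20.475 dr [-112.2   75.5  107.7] world [558.2 113.9 107.7] yawerr jaw(ccw) 0.0007 F dr [-22.6  -6.1   4.8] grip 0.93
tool axes in dr:
 [[-0.014 -0.001  1.   ]
 [-0.002  1.     0.001]
 [-1.    -0.002 -0.014]]
```

View pics/ov_g.png

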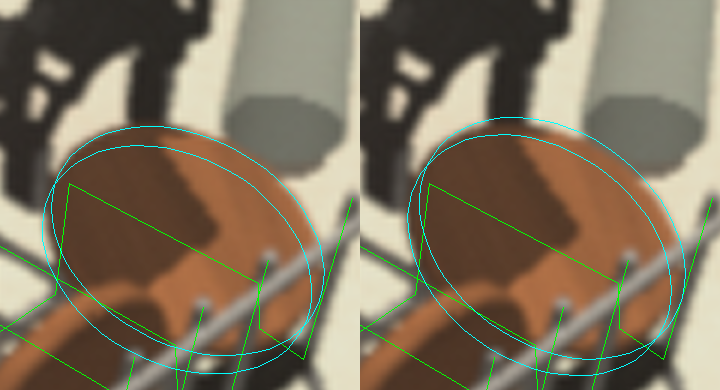

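Call:
arm_command:
  plan:
    - [-0.004,0,0.0015,0,0.93]
    - [-0.004,0,0.0015,0,0.93]
    - [-0.003,0,0.0015,0,0.93]
    - [-0.003,0,0.0015,0,0.93]
    - [-0.003,0,0.0015,0,0.93]
    - [0,0,0,0,0.93]

```text
time_s: 21.28
eef_pos: [565.7, 113.1, 125.5]
ee_rot: [0.701, 0.04, 0.711, -0.041]
force: [-26.9, -1.0, 10.5]
grip_width: 0.933
```

```bash
python3 ov.py h -48,114,30 -46,118,35
```

```text
t 21.275 dr [-104.7   75.6  125.5] world [565.7 113.1 125.5] yawerr jaw(ccw) 0.0007 F dr [-26.6  -4.1  10.5] grip 0.933
tool axes in dr:
 [[-0.013 -0.001  1.   ]
 [-0.002  1.     0.001]
 [-1.    -0.002 -0.013]]
```

View pics/ov_h.png

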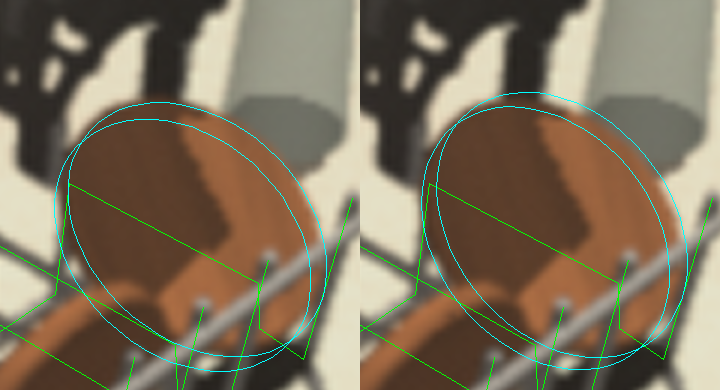

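Call:
arm_command:
  plan:
    - [-0.003,0,0.0015,0,0.93]
    - [-0.003,0,0.002,0,0.93]
    - [-0.0035,0,0.002,0,0.93]
    - [-0.003,0,0.002,0,0.93]
    - [0,0,0,0,0.93]

```text
time_s: 21.95
eef_pos: [573.9, 112.3, 139.1]
ee_rot: [0.702, 0.04, 0.71, -0.041]
force: [-27.4, -0.9, 15.7]
grip_width: 0.929
```

```bash
python3 ov.py i -43,122,40 -40,124,45
```

```text
t 21.95 dr [-96.4  75.7 139.1] world [573.9 112.3 139.1] yawerr jaw(ccw) 0.0008 F dr [-27.1  -4.   15.7] grip 0.929
tool axes in dr:
 [[-0.011 -0.001  1.   ]
 [-0.002  1.     0.001]
 [-1.    -0.002 -0.011]]
```

View pics/ov_i.png

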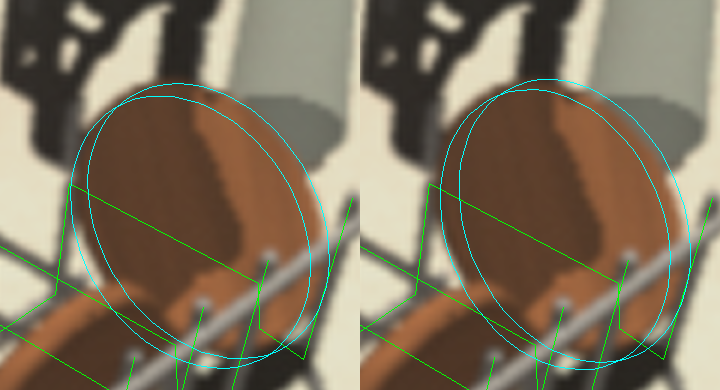

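Call:
arm_command:
  plan:
    - [-0.003,0,0.0025,0,0.93]
    - [-0.003,0,0.003,0,0.93]
    - [-0.003,0,0.003,0,0.93]
    - [-0.0025,0,0.003,0,0.93]
    - [0,0,0,0,0.93]

```text
time_s: 22.62
eef_pos: [589.6, 110.6, 150.3]
ee_rot: [0.706, 0.041, 0.706, -0.041]
force: [0.9, -0.4, 0.7]
grip_width: 0.928
```

```bash
python3 ov.py j -37,127,50 -34,128,54
```

```text
t 22.625 dr [-80.6  75.9 150.3] world [589.6 110.6 150.3] yawerr jaw(ccw) 0.0001 F dr [ 1.  -0.3  0.7] grip 0.928
tool axes in dr:
 [[ 0. -0.  1.]
 [ 0.  1.  0.]
 [-1.  0.  0.]]
```

View pics/ov_j.png

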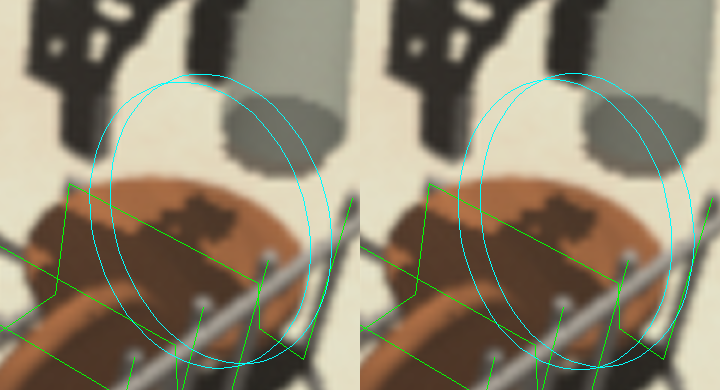

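Call:
arm_command:
  plan:
    - [-0.02,0,-0.03,0,1]
    - [0,0,-0.05,0,1]
    - [0,0,0,0,1]

```text
time_s: 23.05
eef_pos: [507.1, 120.4, 170.1]
ee_rot: [0.705, 0.04, 0.707, -0.04]
force: [0.9, -0.8, 0.2]
grip_width: 0.998
```

```bash
python3 look.py s; python3 pl.py
```

```text
t 23.05 dr [-163.7   76.2  170.1] world [507.1 120.4 170.1] yawerr jaw(ccw) 0.0012 F dr [ 1.  -0.7  0.2] grip 0.998
tool axes in dr:
 [[-0.002 -0.001  1.   ]
 [-0.     1.     0.001]
 [-1.    -0.    -0.002]]
top 0.67 [236.3 163.8] [606.5  99.9  89. ] [-62.6  67.2  89. ]
scene 0.97 [295.9 188.2] [591.5 126.3  89. ] [-80.5  91.7  89. ]
  circ [599.62828476 108.67713029] 52.39977664462689 [-70.45326873  75.08882892  96.        ]
scene 0.75 [298.3 191.5] [605.  117.3  89. ] [-66.1  84.3  89. ]
scene 0.85 [299.8 192.8] [611.5 114.8  89. ] [-59.4  82.5  89. ]
```

View pics/scene_s.png

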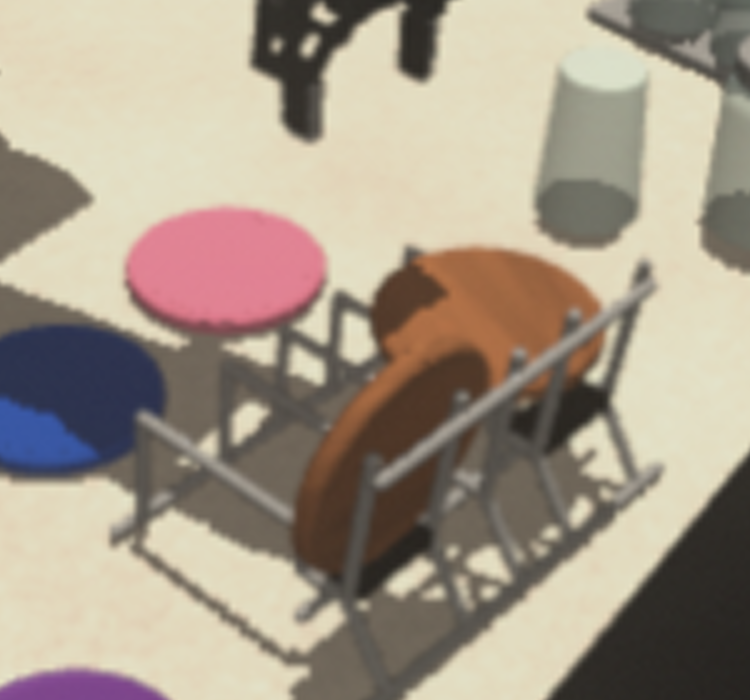

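View pics/top_s.png

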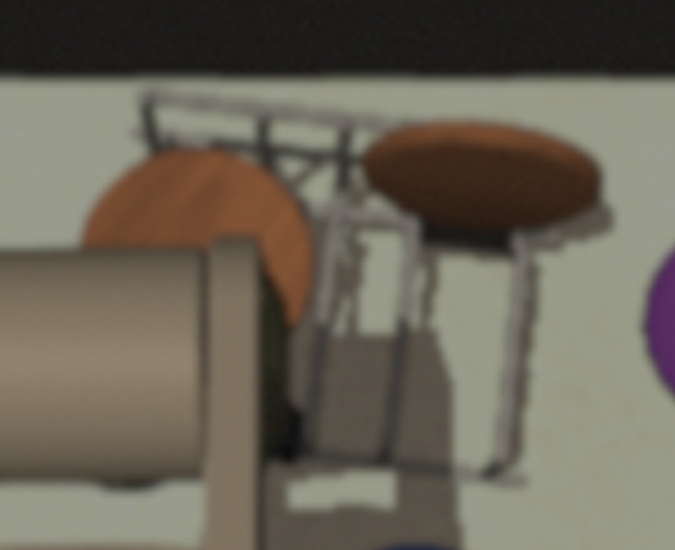

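Call:
arm_command:
  plan:
    - [0.04,0,0.018,0,0.97]
    - [0.045,0,0,0,0.97]
    - [0.039,0,0,0,0.97]
    - [0,0,0,0,0.97]
  squeeze: 60

```text
time_s: 24.05
eef_pos: [526.3, 117.7, 44.2]
ee_rot: [0.704, 0.041, 0.708, -0.041]
force: [0.1, -0.4, 0.2]
grip_width: 0.969
```

```bash
python3 look.py t
```

```text
t 24.05 dr [-144.3   75.7   44.2] world [526.3 117.7  44.2] yawerr jaw(ccw) 0.0 F dr [ 0.2 -0.4  0.2] grip 0.969
tool axes in dr:
 [[-0.005 -0.     1.   ]
 [-0.001  1.     0.   ]
 [-1.    -0.001 -0.005]]
```

View pics/scene_t.png

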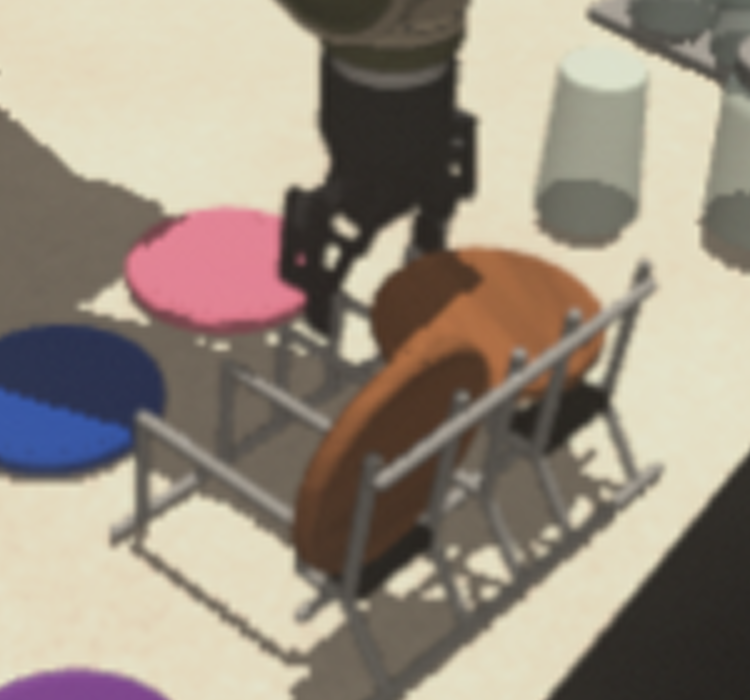

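Call:
arm_command:
  plan:
    - [0,0,0.006,0,0.97]
    - [0,0,0.006,0,0.97]
    - [0,0,0.005,0,0.97]
    - [0,0,0.005,0,0.97]
    - [0,0,0.003,0,0.97]
    - [0,0,0,0,0.97]

```text
time_s: 24.9
eef_pos: [551.9, 114.7, 46.1]
ee_rot: [0.705, 0.041, 0.707, -0.041]
force: [-5.4, -1.5, 3.6]
grip_width: 0.967
```

```bash
python3 look.py u
```

```text
t 24.9 dr [-118.6   75.6   46.1] world [551.9 114.7  46.1] yawerr jaw(ccw) -0.0001 F dr [-5.2 -2.1  3.6] grip 0.967
tool axes in dr:
 [[-0.002  0.     1.   ]
 [-0.001  1.    -0.   ]
 [-1.    -0.001 -0.002]]
```

Call:
arm_command:
  plan:
    - [0,0,0.0015,0,0.97]
    - [0,0,0.0015,0,0.97]
    - [-0.004,0,0,0,0.97]
    - [-0.004,0,0,0,0.97]
    - [-0.004,0,0.0005,0,0.97]
    - [-0.004,0,0.0005,0,0.97]
    - [-0.003,0,0.0006,0,0.97]
    - [0,0,0,0,0.97]

```text
time_s: 26.0
eef_pos: [554.2, 114.2, 64.0]
ee_rot: [0.703, 0.04, 0.709, -0.041]
force: [-12.1, -3.3, 0.1]
grip_width: 0.97
```

```bash
python3 ov.py k -55,98,10 -55,102,15
```

```text
t 26.0 dr [-116.3   75.4   64. ] world [554.2 114.2  64. ] yawerr jaw(ccw) -0.0004 F dr [-11.6  -4.7   0.1] grip 0.97
tool axes in dr:
 [[-0.008  0.     1.   ]
 [-0.001  1.    -0.   ]
 [-1.    -0.001 -0.008]]
```

View pics/ov_k.png

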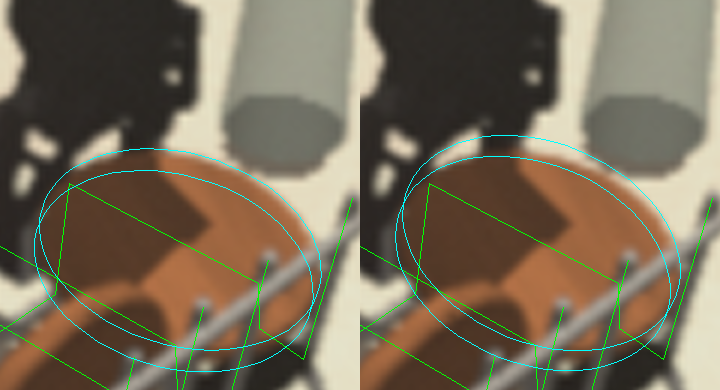

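Call:
arm_command:
  plan:
    - [-0.004,0,0.0015,0,0.97]
    - [-0.004,0,0.001,0,0.97]
    - [-0.004,0,0.0015,0,0.97]
    - [-0.004,0,0.0015,0,0.97]
    - [-0.002,0,0.001,0,0.97]
    - [-0.004,0,0.0015,0,0.97]
    - [-0.004,0,0.0015,0,0.97]
    - [-0.003,0,0.0015,0,0.97]
    - [-0.003,0,0.0015,0,0.97]
    - [-0.003,0,0.0015,0,0.97]
    - [0,0,0,0,0.97]

```text
time_s: 27.42
eef_pos: [565.1, 113.1, 99.2]
ee_rot: [0.7, 0.04, 0.712, -0.041]
force: [-35.3, -1.7, 14.6]
grip_width: 0.973
```

```bash
python3 ov.py l -48,114,30 -46,118,35
```

```text
t 27.425 dr [-105.3   75.5   99.2] world [565.1 113.1  99.2] yawerr jaw(ccw) 0.0001 F dr [-34.9  -5.7  14.6] grip 0.973
tool axes in dr:
 [[-0.017 -0.     1.   ]
 [-0.002  1.     0.   ]
 [-1.    -0.002 -0.017]]
```

View pics/ov_l.png

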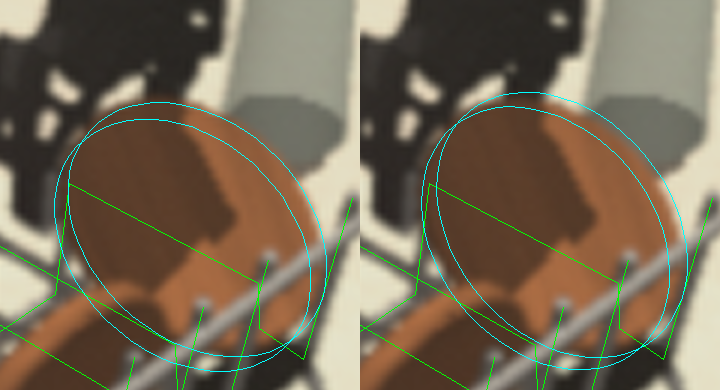

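Call:
arm_command:
  plan:
    - [-0.003,0,0.001,0,0.97]
    - [-0.003,0,0.0015,0,0.97]
    - [-0.0035,0,0.002,0,0.97]
    - [-0.003,0,0.002,0,0.97]
    - [0,0,0,0,0.97]

```text
time_s: 28.1
eef_pos: [574.3, 112.4, 113.3]
ee_rot: [0.703, 0.04, 0.709, -0.041]
force: [-24.1, -2.0, 14.8]
grip_width: 0.975
```

```bash
python3 ov.py m -43,122,40 -40,124,45
```

```text
t 28.1 dr [-96.   75.9 113.3] world [574.3 112.4 113.3] yawerr jaw(ccw) 0.0008 F dr [-23.7  -4.8  14.8] grip 0.975
tool axes in dr:
 [[-0.008 -0.001  1.   ]
 [-0.001  1.     0.001]
 [-1.    -0.001 -0.008]]
```

View pics/ov_m.png

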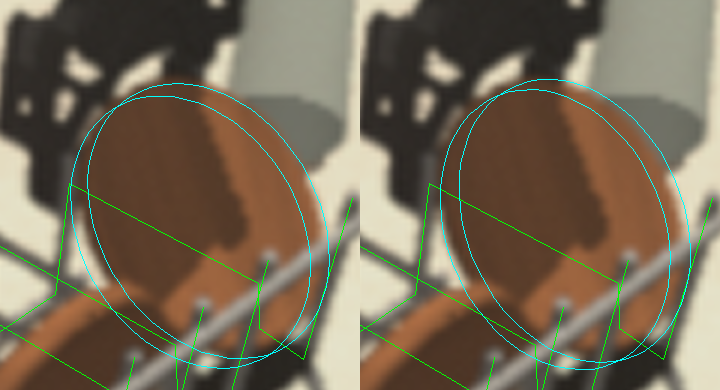

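Call:
arm_command:
  plan:
    - [-0.0015,0,0.0025,0,0.97]
    - [-0.0015,0,0.0025,0,0.97]
    - [-0.001,0,0.0025,0,0.97]

```text
time_s: 28.52
eef_pos: [584.2, 110.8, 117.1]
ee_rot: [0.705, 0.04, 0.707, -0.041]
force: [-8.9, -3.5, 6.0]
grip_width: 0.974
```

```bash
python3 ov.py n -43,122,40 -40,113,50
```

```text
t 28.525 dr [-86.   75.5 117.1] world [584.2 110.8 117.1] yawerr jaw(ccw) 0.0001 F dr [-8.4 -4.5  6. ] grip 0.974
tool axes in dr:
 [[-0.002 -0.     1.   ]
 [-0.001  1.     0.   ]
 [-1.    -0.001 -0.002]]
```

View pics/ov_n.png

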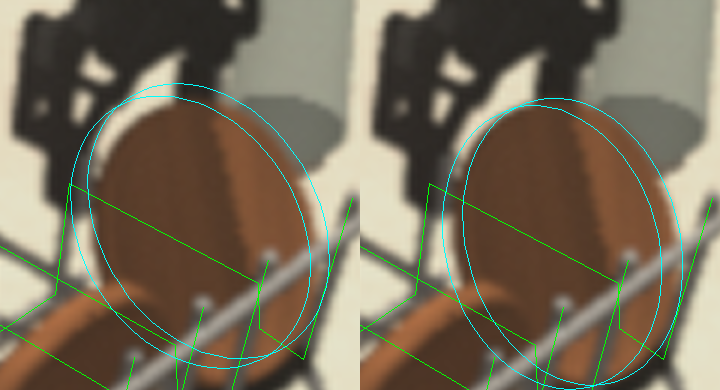

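Call:
arm_command:
  plan:
    - [-0.002,0,0.003,0,0.97]
    - [-0.002,0,0.003,0,0.97]
    - [-0.002,0,0.003,0,0.97]
    - [-0.002,0,0.003,0,0.97]
    - [-0.001,0,0.003,0,0.97]

```text
time_s: 29.2
eef_pos: [600.1, 109.5, 125.9]
ee_rot: [0.706, 0.041, 0.706, -0.041]
force: [-2.5, -0.4, 1.2]
grip_width: 0.97
```

```bash
python3 ov.py o -36,118,60 -32,120,65
```

```text
t 29.2 dr [-70.1  76.  125.9] world [600.1 109.5 125.9] yawerr jaw(ccw) 0.0003 F dr [-2.5 -0.6  1.2] grip 0.97
tool axes in dr:
 [[ 0. -0.  1.]
 [ 0.  1.  0.]
 [-1.  0.  0.]]
```

View pics/ov_o.png

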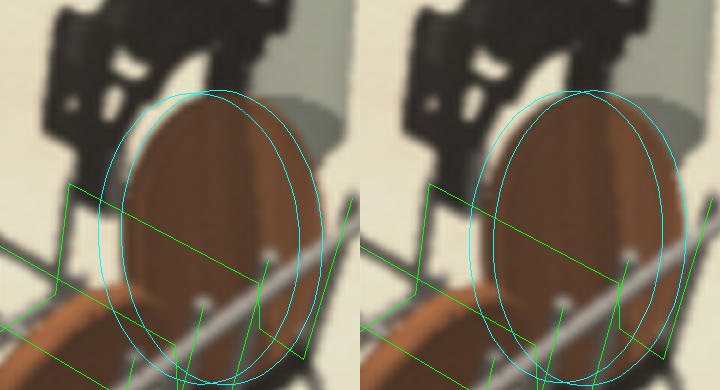

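Call:
arm_command:
  plan:
    - [-0.001,0,0.003,0,0.97]
    - [-0.001,0,0.004,0,0.97]
    - [-0.001,0,0.004,0,0.97]
    - [-0.001,0,0.004,0,0.97]
    - [0,0,0.004,0,0.97]
    - [0,0,0.004,0,0.97]
    - [0,0,0,0,0.97]

```text
time_s: 30.12
eef_pos: [622.9, 106.8, 129.7]
ee_rot: [0.706, 0.041, 0.706, -0.041]
force: [-0.4, -0.5, 0.2]
grip_width: 0.973
```

```bash
python3 ov.py p -20,123,78 -15,123,83;python3 look.py v
```

```text
t 30.125 dr [-47.1  75.9 129.7] world [622.9 106.8 129.7] yawerr jaw(ccw) 0.0001 F dr [-0.3 -0.6  0.2] grip 0.973
tool axes in dr:
 [[ 0. -0.  1.]
 [ 0.  1.  0.]
 [-1.  0.  0.]]
t 30.175 dr [-47.3  75.9 129.6] world [622.7 106.8 129.6] yawerr jaw(ccw) 0.0002 F dr [ 0.1 -0.  -0.3] grip 0.972
tool axes in dr:
 [[-0. -0.  1.]
 [-0.  1.  0.]
 [-1. -0. -0.]]
```

View pics/ov_p.png

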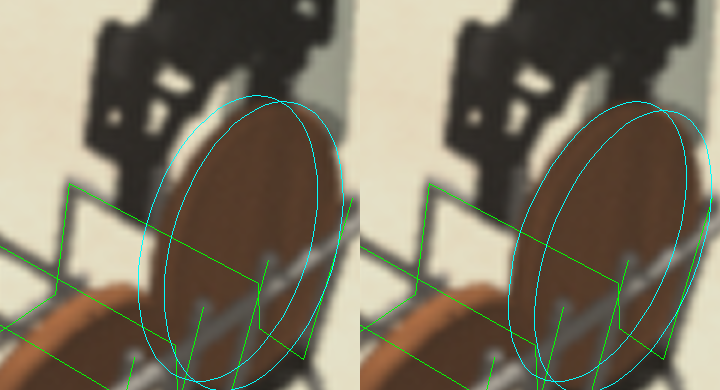

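View pics/scene_v.png

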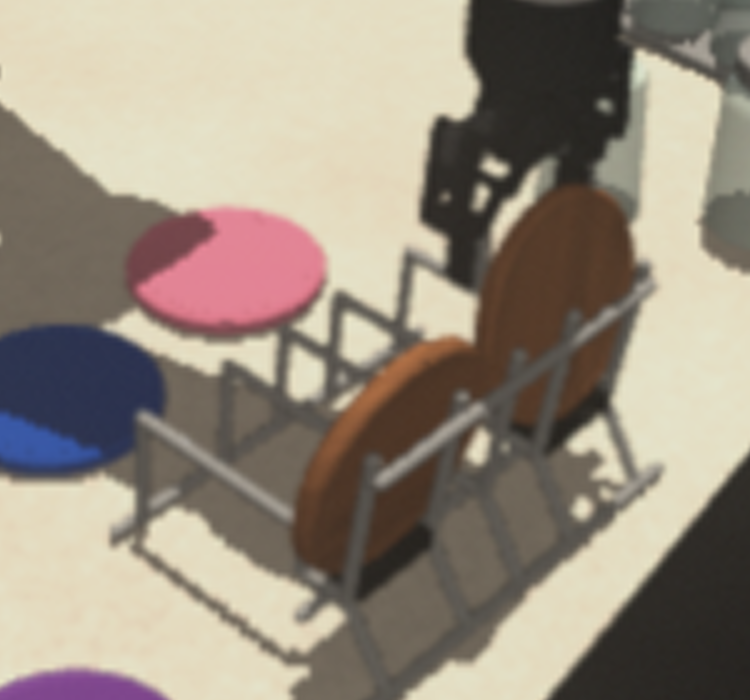

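Call:
arm_command:
  plan:
    - [0,0,0.004,0,0.97]
    - [0,0,0.004,0,0.97]
    - [0,0,0.004,0,0.97]
    - [0,0,0.004,0,0.97]
    - [0,0,0.004,0,0.97]
    - [0,0,0,0,0.97]

```text
time_s: 31.02
eef_pos: [642.7, 104.5, 129.7]
ee_rot: [0.706, 0.041, 0.706, -0.041]
force: [-1.0, 0.2, -0.9]
grip_width: 0.97
```

```bash
python3 ov.py q -2,123,97 -8,123,90
```

```text
t 31.025 dr [-27.1  75.9 129.7] world [642.7 104.5 129.7] yawerr jaw(ccw) 0.0001 F dr [-1.   0.1 -0.9] grip 0.97
tool axes in dr:
 [[ 0. -0.  1.]
 [ 0.  1.  0.]
 [-1.  0.  0.]]
```

View pics/ov_q.png

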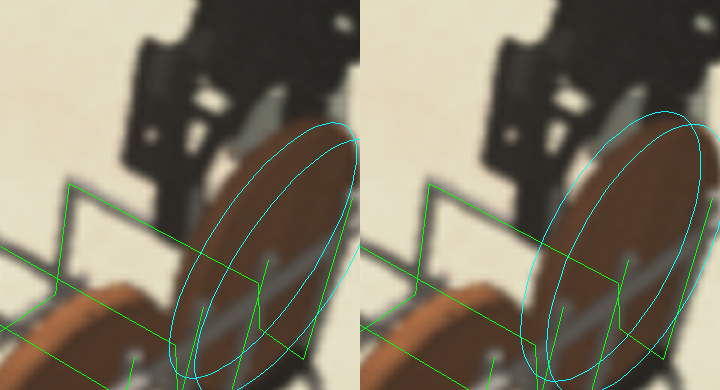

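Call:
arm_command:
  plan:
    - [0,0,0.003,0,0.97]
    - [0,0,0.003,0,0.97]
    - [0,0,0,0,0.97]

```text
time_s: 31.45
eef_pos: [648.7, 103.8, 129.7]
ee_rot: [0.706, 0.041, 0.706, -0.041]
force: [0.3, -0.2, 0.2]
grip_width: 0.971
```

```bash
python3 look.py w
```

```text
t 31.45 dr [-21.2  75.9 129.7] world [648.7 103.8 129.7] yawerr jaw(ccw) 0.0002 F dr [ 0.4 -0.2  0.2] grip 0.971
tool axes in dr:
 [[ 0. -0.  1.]
 [-0.  1.  0.]
 [-1. -0.  0.]]
```

View pics/scene_w.png

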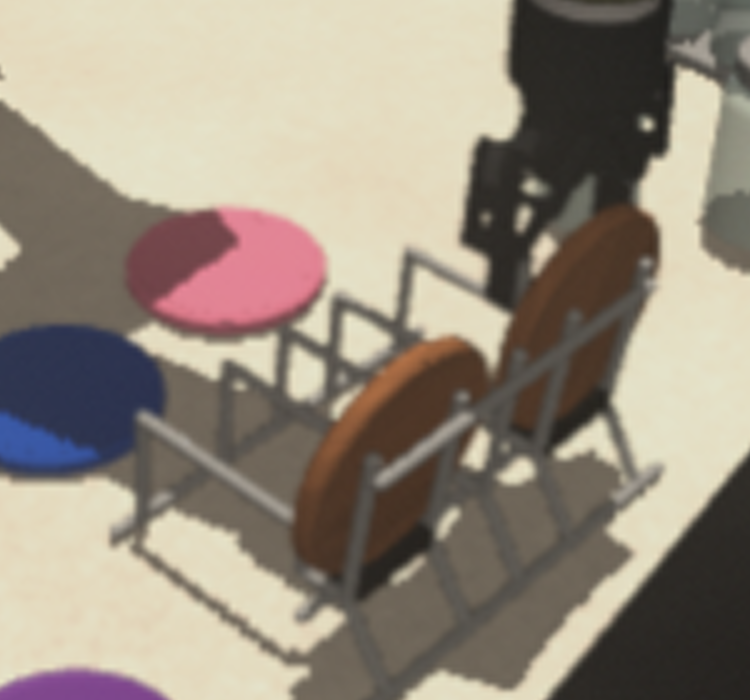

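Call:
arm_command:
  plan:
    - [0,0,-0.005,0,0.97]
    - [0,0,-0.015,0,0.97]
    - [0,0,-0.03,0,0.97]
    - [0,0,-0.04,0,0.97]
    - [-0.04,0,-0.04,0,0.97]
    - [-0.05,0,-0.05,0,0.97]
    - [-0.05,0,-0.05,0,0.97]
    - [0,0,0,0,0.97]

```text
time_s: 32.55
eef_pos: [430.5, 129.5, 261.7]
ee_rot: [0.708, 0.04, 0.703, -0.04]
force: [0.2, 0.0, -0.7]
grip_width: 0.967
```

```bash
python3 look.py x;python3 ov.py r -2,123,97 -4,123,95
python3 - <<'E'
from mv import *
for n in("top","scene"):
    c=ctrl.capture(n)
    for q in ctrl.place_of(n,"plate")+ctrl.place_of(n,"standing_plate"):
        d=w2dr(onz(c,q["uv"],123),P)[0]
        if abs(d[0])<40 and abs(d[1])<130: print(n,q["score"],np.round(d))
E
```

```text
t 32.55 dr [-240.9   76.3  261.7] world [430.5 129.5 261.7] yawerr jaw(ccw) 0.0014 F dr [ 0.2  0.  -0.7] grip 0.967
tool axes in dr:
 [[ 0.007 -0.001  1.   ]
 [ 0.001  1.     0.001]
 [-1.     0.001  0.007]]
t 32.65 dr [-240.    75.9  258.2] world [431.3 128.9 258.2] yawerr jaw(ccw) 0.0004 F dr [-0.2  0.1 -0.7] grip 0.971
tool axes in dr:
 [[ 0.001 -0.     1.   ]
 [ 0.     1.     0.   ]
 [-1.     0.     0.001]]
top 0.63 [ -8.  74. 123.]
top 0.98 [ -8. -64. 123.]
top 0.19 [-35.   1. 123.]
scene 0.58 [ -3.  81. 123.]
scene 0.66 [ -6. -65. 123.]
```

View pics/scene_x.png

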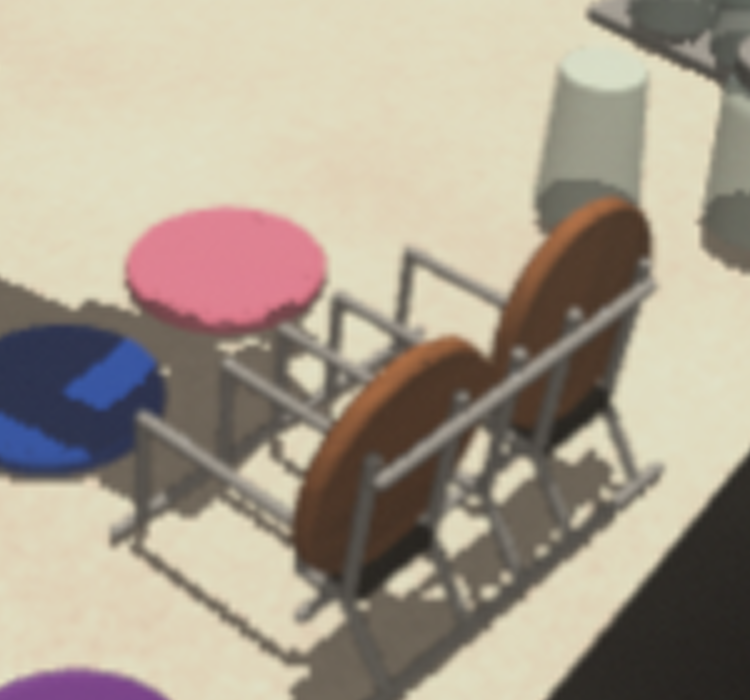

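View pics/top_x.png

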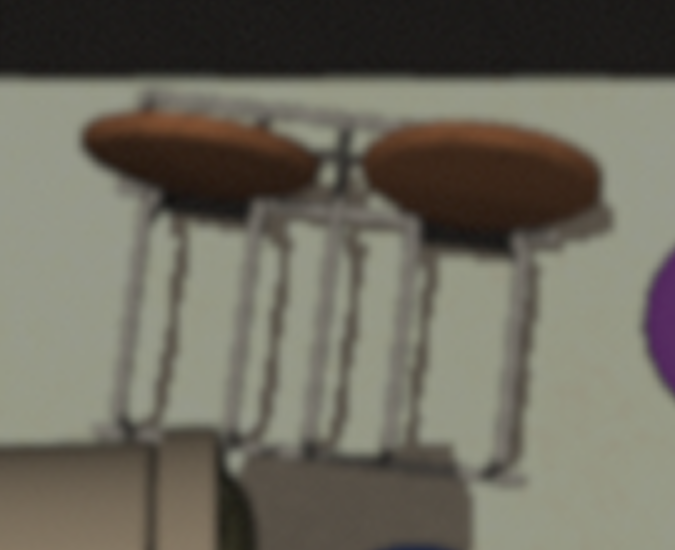

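View pics/ov_r.png

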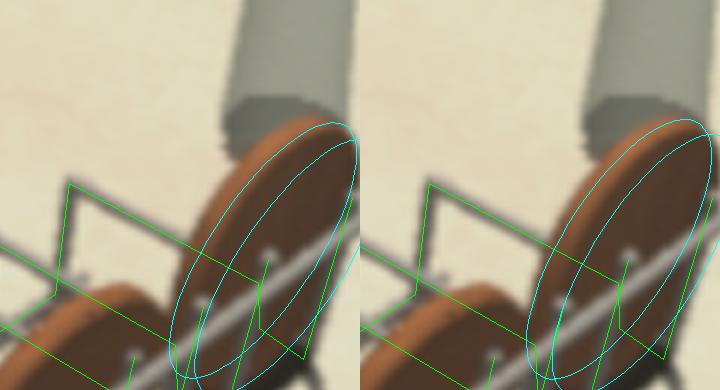

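Call:
arm_command:
  plan:
    - [0,0,0,0,0.97]
    - [0,0,0,0,0.97]
    - [0,0,0,0,0.97]
    - [0,0,0,0,0.97]

```text
time_s: 33.5
eef_pos: [431.5, 128.9, 258.2]
ee_rot: [0.706, 0.041, 0.706, -0.041]
force: [0.6, -0.6, -0.3]
grip_width: 0.971
```

```bash
python3 look.py y;python3 ov.py s -8,123,91 -6,123,93
python3 - <<'E'
import cv2,numpy as np
for n in("scene","top"):
    a=cv2.imread(f"pics/{n}_x.png").astype(int);b=cv2.imread(f"pics/{n}_y.png").astype(int)
    print(np.abs(a-b).max(2)[180:460,480:670].mean() if n=="scene" else np.abs(a-b).max(2)[90:230,60:340].mean())
E
```

```text
t 33.5 dr [-239.8   75.9  258.2] world [431.5 128.9 258.2] yawerr jaw(ccw) 0.0002 F dr [ 0.7 -0.5 -0.3] grip 0.971
tool axes in dr:
 [[ 0. -0.  1.]
 [-0.  1.  0.]
 [-1. -0.  0.]]
t 33.6 dr [-239.8   75.9  258.2] world [431.5 128.9 258.2] yawerr jaw(ccw) 0.0002 F dr [-0.2  0.5 -0.1] grip 0.97
tool axes in dr:
 [[ 0. -0.  1.]
 [-0.  1.  0.]
 [-1. -0.  0.]]
0.8172556390977443
1.029719387755102
```

View pics/ov_s.png

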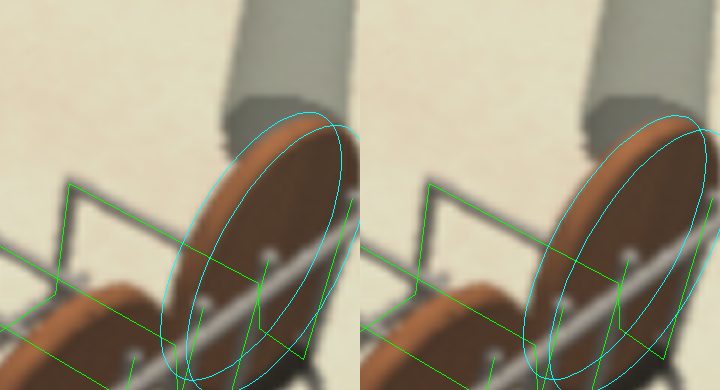

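View pics/scene_y.png

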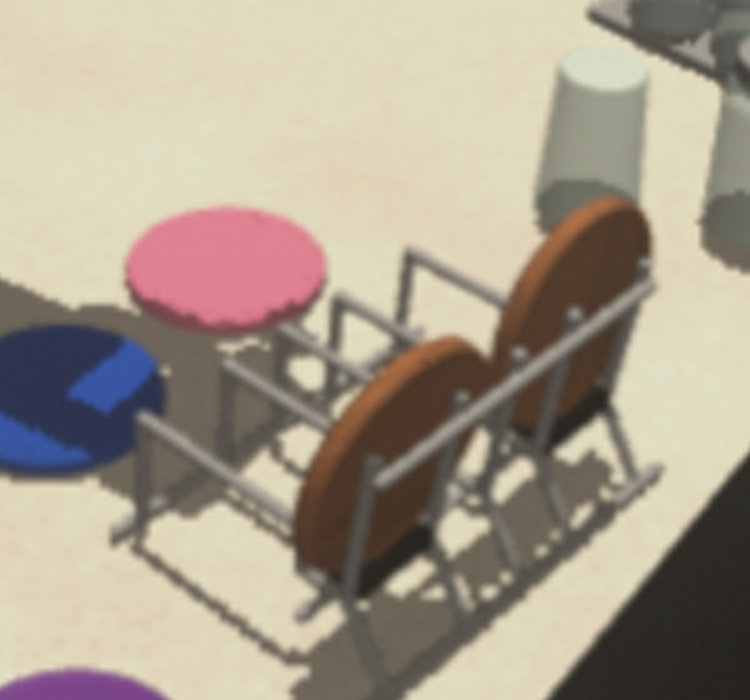

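Run:
```python
from mv import *
pp={"top":(662.8,26.7,-.115),"scene":(660.4,24.7,-.115)}
def sil(c,cen,th,p):
    th=np.radians(th);cen=dr2w([cen],p)[0];ax=dr2w([np.sin(th),0,np.cos(th)],(0,0,p[2]))[0]
    e1=np.cross(ax,[0,0,1.]);e1/=np.linalg.norm(e1);e2=np.cross(ax,e1);t=np.linspace(0,2*np.pi,200)[:,None]
    q=np.vstack([proj(c,cen+o*ax+65*(np.cos(t)*e1+np.sin(t)*e2)) for o in(-7,7)]);return q
for n in("top","scene"):
    c=ctrl.capture(n);im=cv2.cvtColor(c["color"],cv2.COLOR_RGB2HSV)
    m=((im[...,0]<16)&(im[...,1]>100)&(im[...,2]>20)).astype(np.uint8)
    x0,y0,x1,y1=(205,125,325,165) if n=="top" else (255,165,335,250)
    mm=np.zeros_like(m);mm[y0:y1,x0:x1]=m[y0:y1,x0:x1]
    k,l,s,_=cv2.connectedComponentsWithStats(mm)
    for i in range(1,k):
        if s[i,4]>100: print(n,"obs u",s[i,0],s[i,0]+s[i,2]-1,"v",s[i,1],s[i,1]+s[i,3]-1)
    for cen,th in(((-3,75,123),95),((-3,-75,123),95)):
        q=sil(c,cen,th,pp[n]);print("  pred",cen,np.round([q[:,0].min(),q[:,0].max(),q[:,1].min(),q[:,1].max()],1))
```

```text
top obs u 212 257 v 132 149
top obs u 268 313 v 135 155
  pred (-3, 75, 123) [210.5 259.5 126.7 149.2]
  pred (-3, -75, 123) [266.4 315.6 133.3 155. ]
scene obs u 259 328 v 169 243
scene obs u 273 286 v 222 241
  pred (-3, 75, 123) [297.6 332.7 169.6 215.7]
  pred (-3, -75, 123) [256.6 297.9 195.1 245.3]
```

```bash
python3 -c "
from rig import ctrl
print(ctrl.finish_job())"
```

```text
the job is handed in; nothing more can be done
None
```

The plate now stands on edge by itself in the empty (+y) bay, leaning back on the tines, and I handed the job in at about 34 s. On the way it dropped back flat onto the deck twice, and I couldn't measure how hard it hit the drainer. If either drop went over 80 N, the job has failed.

**What I did:** I pushed the plate sideways in front of the bay, then forward against the tines. With the open fingers hooked around its near rim, I lifted it while pressing it against the tines. Once the far rim dropped into the trough, I pushed the plate upright from behind and backed away.

**What went wrong:** the two drops were from about 45°, when the far rim slipped down the tines and the plate came out of the fingers. The third try held because I set the fingers about 25 mm deeper around the rim. The highest wrist force I saw was about 61 N, in the first attempt, and most of that went through the plate into the tines.

**Last checks:**
- **Still:** pictures about 0.9 s apart show no movement, and the gripper is well clear.
- **Position:** sideways, the plate is within about 2 mm of the bay centre in the top view. Its height matches a properly seated plate, and it leans about 3–5° past vertical.
- **Disagreement:** the trained network's position in the scene view put the plate about 6 mm off centre. It was also about 10 mm off for the other plate, so I relied on the outline check instead.
- **Other items:** the other plate is where my drainer fit expects it and looks unchanged. I didn't measure the glasses or the jar again, but the arm never went near them.

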